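Scrape the drilling chips off the drill bed into the chip drawer

ROBOT

A 7-joint arm with a two-finger parallel gripper is mounted at the origin on the work surface; the furniture and walls round the work are solid. World frame = base frame: x ahead of the robot, y to its left, z up, the work surface at z = 0. Lengths are in m, angles in degrees, forces in N, time in s.
With the tool pointing down it reaches from about 0.425 to 0.875 m from the base axis. Payload 4.7 kg.
Tool frame: the origin (TCP) lies midway between the tips of the shut fingers; the grasp point (between the pads) lies 19 mm behind it; z points along the fingers, y is the line along which they close (so a half turn about z gives the same grasp; the last joint's range is limited). The gripper opens to 87 mm and grips with 3 to 60 N. Pads are 19 mm wide; open, the fingers measure 117 mm over their backs; the gripper's body (75 mm by 190 mm) begins 51 mm behind the grasp point.
Start: joints at [-72.875, 18.392, -4.016, 83.108, 1.295, 78.541, -3.26], TCP at [0.183, 0.624, 0.223] pointing down, gripper open.
Joint ranges: [-163.93, 163.93], [-17.29, 119.83], [-79.2, 71.16], [3.27, 140.29], [-89.18, 269.18], [5.43, 117.66], [-154.24, 154.24]. Speed limits (degrees/s): [147.25, 147.25, 180, 180, 180, 180, 180].

INTERFACE

Orientations are given as [roll, pitch, yaw] about the fixed x, y, z axes, in that order (R = Rz(yaw) Ry(pitch) Rx(roll)).
In Python, from cell import env gives the robot as it stands. The module is installed in compiled form; this text tells all that it offers.
- The arm moves only by the tool step_arm, never from a script. Its argument "rows" is a list of rows, each an object with "angular": the turn, a rotation vector about the tool's x, y, z in units of pi rad (1.0 is pi rad), a list of three; "slide": the shift along the tool's x, y, z in units of 500 mm (1.0 is 500 mm), a list of three; "jaw": the opening, from 0 (shut) to 1 (fully open). A call has 1 to 10 rows; each row shifts and turns the commanded pose from where the row before left it, along the tool's axes as they then stand; what a row does not reach is not made up. A row lasts 1/8 s, in which the tool goes at most 62.5 mm and 10.7 degrees, less where a joint would pass 70% of its speed; a pose out of reach is approached as far as the arm can. A call with a number of a shift or a turn outside -1 to 1 is refused whole. A call with a gripper value outside its range is refused whole. The fingers move at their own pace and stop on an object; "newtons" is the grip in N (left out, the last holds). Time passes only in rows, so rows that do not move let the fingers close. It gives the time, the measured TCP pose, the force, the opening and the grip force at its end, in the units of the state.
- env.get_obs(): the state, without advancing time (a new reading comes with each control period).
- env.read_camera(name): name is "scene" or "top"; returns the picture (420x560x3 uint8, red, green, blue); there is no depth.
- env.camera_info(name): a dict with "fx", "fy", "cx", "cy" (pixels), "R" (3x3) and "t" (3): a world point X has camera coordinates R X + t. Camera axes: x right, y down, z forward; pixel columns grow to the right and rows downward; lengths in m; the calibration is good to about 2 mm. A picture is of the moment at which its call begins. camera_info takes no time and is no camera call.
- env.sign_off(): hands the job in; it is judged then, once.
The state is a dict: "time_s": time; "qpos": joint angles; "joint_velocities": joint speeds; "effort": joint torques, N m; "tool_pos": TCP position; "tool_rot": TCP orientation; "force": force on the tool from outside, world axes, zero at the start; "wrist_torque": the same for the moment, N m; "grip_width": finger opening in m; "grasp_force": force on a finger pad.
Only numpy, scipy, OpenCV 4.12 (cv2) and the standard library are available. Lean on these libraries where they do the work, as an engineer would, in place of code of your own. Each camera call takes 0.05 s, during which the arm holds its last target. There are 200 camera calls.

TASK

Clear the drilling station for the next board: pull the chip drawer well out, wipe all five wooden chips off the bed into it with the scraper (do not touch the chips with the gripper), then stand the scraper back on the table on its sole and push the drawer fully shut. Keep clear of the drill head and bit, with the hand and with the scraper, and leave the other things on the table where they are.

Things in the scene. Friction and masses are not known exactly. Their poses are not given: they have to be found in the camera images.
- drill_station: bench drilling station, fixed, upright. Origin: on the table (z = 0) under the middle of its bed; x points back to the column, y along the bed to the left, z up. The steel bed is level, its top 85 over the table, 240 long in y. Lengthwise on it a channel 96 wide (centred on x 0) between a front lip (10 high, 13 wide) and a wooden fence (35 high, 18 wide), open at both ends
- bed_left (a point): middle of the channel at the bed's left-hand end, on the bed's top (station x 0, y +120, z 85). Axes as the station's. Beyond this end there is only the table below. The chips lie between 55 and 215 mm to the right of this end
- bed_right (a point): middle of the channel at the bed's right-hand end, on the bed's top (station x 0, y -120, z 85). Axes as the station's. The chip drawer comes out under this end, along the station's -y
- drill_head: drill head on the column, over the middle of the bed; not to be bumped. Frame as drill_station. Gear case: underside 200 over the bed, x -39 and back, y +-55, top 410 over the table. Below: quill (42 thick), chuck (36 thick, down to 112 over the bed) at x +18, y 0; depth rod (6 thick) at x +18, y +34 down to 157 over the bed. Feed spokes at its right, y to -85, from 190 over the bed up
- bit_tip (a point): tip of the 6 mm drill bit, pointing down, 60 mm over the bed (145 mm over the table), at station x +18, y 0. The column (36 thick, its foot wider, x +60 to +142) stands behind the fence, at station x +102, y 0
- chip_drawer (a joint): how far the chip drawer is pulled out along the station's -y, m: 0 shut (front flush with the end of the bed), 0.100 fully out (stop). Light sliding friction, about 1.5 N; it stays where it is left
- drawer_handle (a point): middle of the drawer's handle, a level round bar 10 mm thick and 80 long, parallel to the station's x, its axis 43 mm out from the drawer front and 62 mm over the table; two end stays, 40 mm either side of the middle, join it to the front. Axes as the station's
- drawer_floor (a point): middle of the drawer's inner floor, 11 mm over the table; axes as the station's. Open-topped, inside 98 (x) by 220 (y) by 55 deep, walls 3 thick; rim 66 over the table, 9 under the bed; front plate 72 high over the table. Fully out, 100 mm of its length lies open beyond the right-hand end of the bed
- scraper: hand scraper: wooden block 88 long (its x) by 30 thick (y) by 24 high with a steel sole; from its top at x -15 a wooden handle, 22 by 18 (18 along y), leans 30 degrees from vertical towards its -x, ending 95 mm along it, about 110 mm over the sole. Stands on its sole; origin at the centre of the sole. About 0.22 kg
- scraper_grip (a point): point on the centre line of the scraper's handle, 65 mm along it from the block's top: 47.5 mm to -x of the scraper's origin and 80.3 mm over the sole. A place to pinch it across its 18 mm; axes as the scraper's
- plug_0: chip: round wooden hole-saw plug, 18 across, 13 high, lying flat on the bed at first; origin at the centre of its underside as it lies at first
- plug_1: chip: round wooden hole-saw plug, 18 across, 13 high, lying flat on the bed at first; origin at the centre of its underside as it lies at first
- plug_2: chip: round wooden hole-saw plug, 18 across, 13 high, lying flat on the bed at first; origin at the centre of its underside as it lies at first
- offcut_0: chip: small wooden offcut 18x13x12, lying flat on the bed at first; origin at the centre of its underside as it lies at first
- offcut_1: chip: small wooden offcut 18x13x12, lying flat on the bed at first; origin at the centre of its underside as it lies at first
- spool: bystander: black line spool lying flat, 61 across, 20 high; origin at the centre of its underside. Nearer to the robot, short of x = 0.35, lie other things that stay put (tub 78 high, tape roll, drilled board, pliers, screwdriver, marker): pass over them
- pencil: bystander: red pencil, 142 long, 7 thick, lying in front of the station; origin at its middle, y along it

How it is judged:
By the outcome, as a careful person would: the job done as asked, in the order asked, and still so for the second after the job is handed in, with the robot touching nothing.
It also fails if it takes over 72 s, if anything falls off the work surface, if the arm or the gripper's body presses on something with over 40 N, if the wrist force passes 120 N, or if a joint passes its speed limit or range.

## Working session

There is one attempt and no reset: what is moved stays moved. The work goes in short steps, Python scripts to look and compute and a tool call to move; the robot and the scene stay as the last step left them, time stands still between calls to the robot, and variables do not carry over. Pictures are saved under pics/ and viewed, at most 14 in all, crops included, and the job is handed in when it is done.

Besides the shell and the picture viewer there is one more tool, called as a command line: name --argument value ..., lists and objects as JSON in quotes. step_arm: Moves the arm, as the interface text tells. Shifts and turns lie within -1 to 1; 1 stands for 500 mm of shift or pi rad of turn. Its arguments: {"type":"object","properties":{"rows":{"type":"array"},"newtons":{"type":"number"}},"required":["rows"]}

```bash
mkdir -p pics; python3 - <<'E'
from cell import env
import cv2, numpy as np
for n in ("scene","top"):
    im=env.read_camera(n); cv2.imwrite(f"pics/{n}0.png",im[:,:,::-1])
    print(n,env.camera_info(n))
o=env.get_obs(); print(o["time_s"],o["tool_pos"],o["tool_rot"],o["grip_width"])
E
```

```text
scene {'fx': 516.330361918031, 'fy': 516.330361918031, 'cx': 277.5123529400941, 'cy': 213.65273356022504, 'R': array([[ 0.64031382, -0.76792022,  0.01722639],
       [-0.40385334, -0.35565194, -0.84286071],
       [ 0.65337638,  0.53273843, -0.537856  ]]), 't': array([-0.35046758,  0.24445853,  0.94751322])}
top {'fx': 410.92392047700395, 'fy': 410.92392047700395, 'cx': 281.2795968076619, 'cy': 206.71222602701434, 'R': array([[-0.00283331, -0.99992669, -0.01177229],
       [-0.99335123,  0.00416915, -0.11504762],
       [ 0.11508827,  0.01136806, -0.99329022]]), 't': array([-0.06178632,  0.44690574,  0.93005554])}
0.1 [0.18252266 0.62333895 0.22159682] [-1.79904000e+02  5.72063870e-03  1.63684192e+02] 0.08724782970975531
```

View pics/scene0.png

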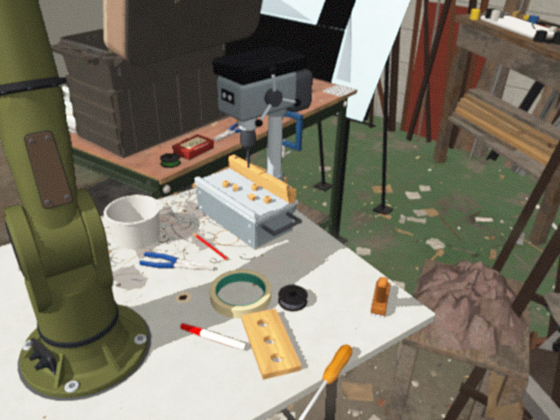

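View pics/top0.png

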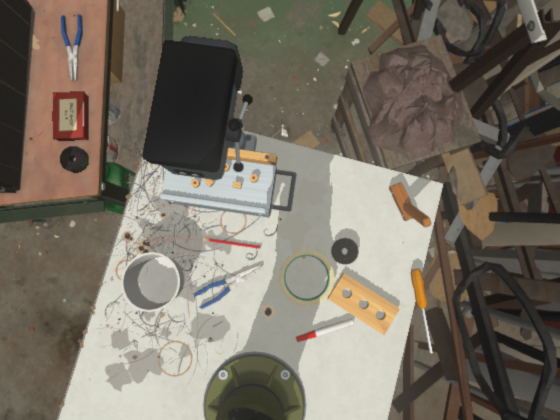

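The scene picture shows the station near (245,200), with the scraper at (380,297) and the spool at (293,297). In the top picture the bed spans about (162..277, 150..215), the drawer handle is at (285,190) and the scraper at (410,205). I'll enlarge these areas to get exact pixels.

```bash
python3 - <<'E'
import cv2, numpy as np
t=cv2.imread("pics/top0.png"); s=cv2.imread("pics/scene0.png")
r=lambda im,x,y,w,h,k: cv2.resize(im[y:y+h,x:x+w],None,fx=k,fy=k,interpolation=cv2.INTER_CUBIC)
A=r(t,150,130,160,100,5)
cv2.imwrite("pics/a.png",A)
B=np.zeros((600,800,3),np.uint8)
B[:,:]=0
b=r(s,185,145,120,100,4); B[:400,:480]=b
c=r(t,380,170,60,65,5); B[:325,490:790]=c
d=r(s,360,270,50,50,5); B[340:590,490:740]=d
cv2.imwrite("pics/b.png",B)
E
```

```text
(no output)
```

View pics/a.png

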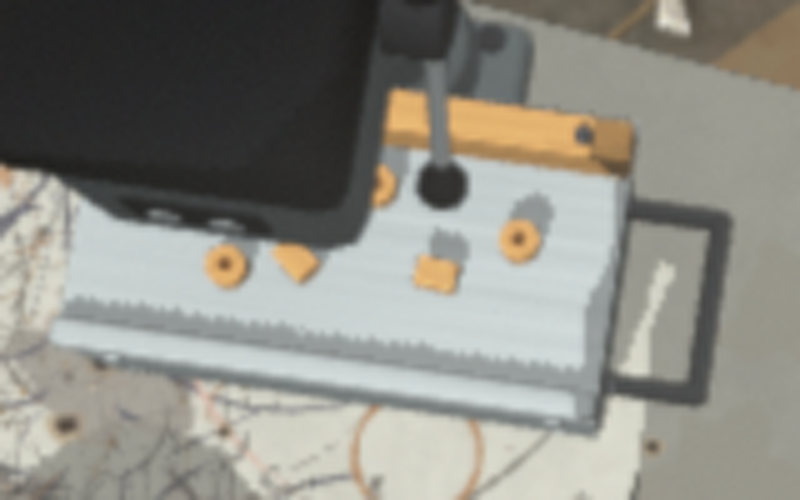

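View pics/b.png

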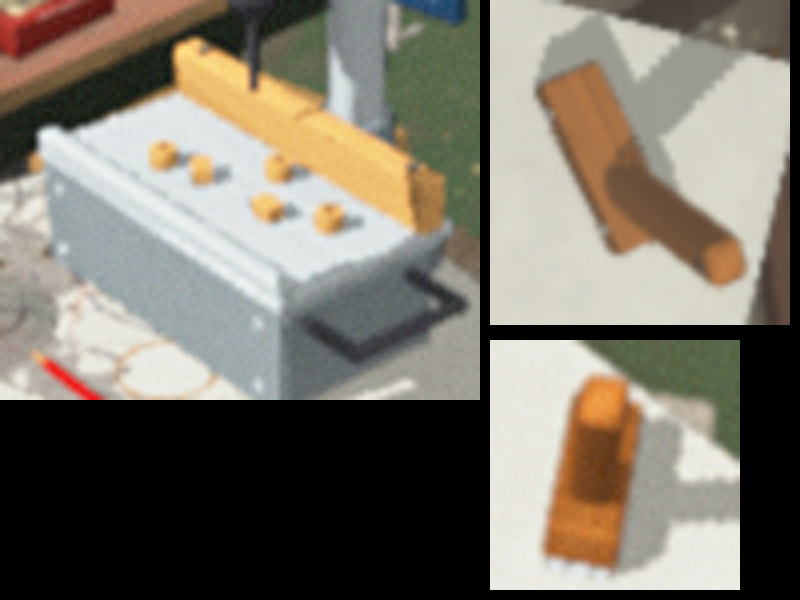

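The bed shows its front lip from (160,198) to (266,213), and the handle bar runs from (294,172) to (290,209). There are five chips: plugs at (195,183), (254,178) and (226,167), offcuts at (209,182) and (237,184). The scraper's handle leans towards the lower right and ends near (426,222). Next I'll cast rays.

```bash
cat > h.py <<'E'
import numpy as np
from cell import env
C={n:env.camera_info(n) for n in("scene","top")}
def ray(n,px,z):
    c=C[n];R=np.array(c["R"]);t=np.array(c["t"])
    o=-R.T@t;d=R.T@np.array([(px[0]-c["cx"])/c["fx"],(px[1]-c["cy"])/c["fy"],1]);return o+d*(z-o[2])/d[2]
def crop(p,off,k,sub=(0,0)): return [(p[i]-sub[i]+.5)/k-.5+off[i] for i in(0,1)]
def proj(n,X):
    c=C[n];q=np.array(c["R"])@X+np.array(c["t"]);return q[0]/q[2]*c["fx"]+c["cx"],q[1]/q[2]*c["fy"]+c["cy"]
E
python3 - <<'E'
from h import *
np.set_printoptions(precision=4,suppress=True)
T=lambda p,z:ray("top",crop(p,(150,130),5),z)
S=lambda p,z:ray("scene",crop(p,(185,145),4),z)
def show(n,a): print(n,a)
hb,hf=T((722,213),.062),T((702,393),.062); show("handle top",(hb,hf,np.linalg.norm(hb-hf),(hb+hf)/2))
sf,sb=S((360,353),.064),S((462,302),.064); show("handle scene",(sb,sf,np.linalg.norm(sb-sf),(sb+sf)/2))
l=[T(p,.095) for p in((55,320),(50,345),(580,390),(576,418))]; show("lip top",l); 
d=l[2]-l[0]; print("dir",np.degrees(np.arctan2(d[1],d[0])),np.linalg.norm(d),np.linalg.norm(l[3]-l[1]))
m=[S(p,.095) for p in((40,130),(62,130),(280,298),(285,275))];show("lip scene",m); d=m[2]-m[0]; print(np.degrees(np.arctan2(d[1],d[0])),np.linalg.norm(d))
for nm,p in dict(p0=(227,265),o0=(298,260),o1=(437,273),p1=(520,240),p2=(380,185)).items(): show(nm,T(p,.098))
for nm,p in dict(p0=(163,152),o0=(202,165),p2=(278,163),o1=(267,203),p1=(330,213)).items(): show(nm,S(p,.098))
U=lambda p,z:ray("top",crop(p,(380,170),5,(490,0)),z)
V=lambda p,z:ray("scene",crop(p,(360,270),5,(490,340)),z)
a,b,c=U((540,92),.024),U((600,64),.024),U((613,250),.024)
show("scr",(a,b,c,np.linalg.norm(a-b),np.linalg.norm(a-c),np.degrees(np.arctan2(*(a-c)[1::-1]))))
show("end",U((724,262),.106)); show("end scene",V((606,402),.106))
show("scr sole near edge scene",(V((545,556),.012),V((612,566),.012)))
E
```

```text
handle top (array([ 0.5207, -0.0927,  0.062 ]), array([ 0.439 , -0.0832,  0.062 ]), np.float64(0.08225817406723372), array([ 0.4799, -0.088 ,  0.062 ]))
handle scene (array([ 0.5163, -0.0929,  0.064 ]), array([ 0.4373, -0.0819,  0.064 ]), np.float64(0.07973133114070921), array([ 0.4768, -0.0874,  0.064 ]))
lip top [array([0.4684, 0.1977, 0.095 ]), array([0.4574, 0.1995, 0.095 ]), array([ 0.4368, -0.0304,  0.095 ]), array([ 0.4247, -0.0286,  0.095 ])]
dir -97.87217501182684 0.23022003655764525 0.2305145621829442
lip scene [array([0.4587, 0.2006, 0.095 ]), array([0.4678, 0.1902, 0.095 ]), array([ 0.4145, -0.0426,  0.095 ]), array([ 0.434 , -0.0288,  0.095 ])]
-100.29527538551024 0.24711302642564828
p0 [0.4917 0.1227 0.098 ]
o0 [0.4937 0.0919 0.098 ]
o1 [0.4877 0.0315 0.098 ]
p1 [ 0.502  -0.0044  0.098 ]
p2 [0.5266 0.0567 0.098 ]
p0 [0.486  0.1188 0.098 ]
o0 [0.4902 0.0895 0.098 ]
p2 [0.5228 0.0565 0.098 ]
o1 [0.4826 0.029  0.098 ]
p1 [ 0.4986 -0.0065  0.098 ]
scr (array([ 0.4898, -0.3163,  0.024 ]), array([ 0.5029, -0.3447,  0.024 ]), array([ 0.4157, -0.3475,  0.024 ]), np.float64(0.031271002077659586), np.float64(0.08039452335783938), np.float64(22.841689883206925))
end [ 0.4036 -0.3704  0.106 ]
end scene [ 0.4004 -0.3733  0.106 ]
scr sole near edge scene (array([ 0.4083, -0.3548,  0.012 ]), array([ 0.4208, -0.3778,  0.012 ]))
```

step_arm --rows '[{"angular":[0,0,-0.048],"slide":[0,0,-0.11],"jaw":0.45},{"angular":[0,0,0],"slide":[0,0,-0.12],"jaw":0.45},{"angular":[0,0,0],"slide":[0,0,-0.12],"jaw":0.45},{"angular":[0,0,0],"slide":[0,0,-0.12],"jaw":0.45},{"angular":[0,0,0],"slide":[-0.066,-0.085,0],"jaw":0.45},{"angular":[0,0,0],"slide":[-0.066,-0.085,0],"jaw":0.45},{"angular":[0,0,0],"slide":[-0.066,-0.085,0],"jaw":0.45},{"angular":[0,0,0],"slide":[-0.066,-0.085,0],"jaw":0.45},{"angular":[0,0,0],"slide":[-0.066,-0.085,0],"jaw":0.45},{"angular":[0,0,0],"slide":[-0.066,-0.085,0],"jaw":0.45}]' --newtons 30

```text
time_s: 1.35
tool_pos: [0.3454, 0.3428, 0.4572]
tool_rot: [-180.0, -0.0, 172.3]
force: [1.1, -0.2, -0.3]
grip_width: 0.0392
grasp_force: 0.0
```

step_arm --rows '[{"angular":[0,0,0],"slide":[-0.066,-0.085,0],"jaw":0.45},{"angular":[0,0,0],"slide":[-0.066,-0.085,0],"jaw":0.45},{"angular":[0,0,0],"slide":[-0.029,-0.108,0],"jaw":0.45},{"angular":[0,0,0],"slide":[-0.029,-0.108,0],"jaw":0.45},{"angular":[0,0,0],"slide":[-0.029,-0.108,0],"jaw":0.45},{"angular":[0,0,0],"slide":[-0.029,-0.108,0],"jaw":0.45},{"angular":[0,0,0],"slide":[-0.029,-0.108,0],"jaw":0.45},{"angular":[0,0,0],"slide":[-0.029,-0.108,0],"jaw":0.45},{"angular":[0,0,0],"slide":[-0.029,-0.108,0],"jaw":0.45},{"angular":[0,0,0],"slide":[-0.029,-0.108,0],"jaw":0.45}]'

```text
time_s: 2.6
tool_pos: [0.4558, -0.1938, 0.4574]
tool_rot: [180.0, 0.0, 172.4]
force: [0.7, 0.1, -0.6]
grip_width: 0.039
grasp_force: 0.0
```

```bash
cat >> h.py <<'E'
np.set_printoptions(precision=4,suppress=True)
from scipy.spatial.transform import Rotation as Ro
def st():
    o=env.get_obs();print(o["time_s"],o["tool_pos"],o["tool_rot"],"q",np.round(o["qpos"],1),"F",np.round(o["force"],1),o["grip_width"],o["grasp_force"]);return o
O=np.array([.5003,.0738,0]);Y=-7.7
RS=Ro.from_euler("z",Y,degrees=True).as_matrix()
def w(sx,sy,z): return O+RS@np.array([sx,sy,z])
def s(p): return RS.T@(np.array(p)-O)
def to(p,rpy=None):
    "slide (units) and turn (units) from the measured pose to p, rpy"
    o=env.get_obs();R=Ro.from_euler("xyz",o["tool_rot"],degrees=True)
    print("slide",R.inv().apply(np.array(p)-o["tool_pos"])/.5)
    if rpy is not None: print("turn",(R.inv()*Ro.from_euler("xyz",rpy,degrees=True)).as_rotvec()/np.pi)
E
python3 -c "
from h import *
o=st();print(s(o['tool_pos']));to(w(-.008,-.270,.1),[180,0,172.3])"
```

```text
2.6 [ 0.4558 -0.1938  0.4574] [179.9551   0.0283 172.3528] q [-30.3  -3.6  47.8  80.    2.7 102.4 100.4] F [ 0.7  0.1 -0.6] 0.039033380932529595 0.0
[-0.0082 -0.2711  0.4574]
slide [-0.0001  0.0017  0.7148]
turn [0.0002 0.0002 0.0003]
```

step_arm --rows '[{"angular":[0,0,0],"slide":[0,0,0.119],"jaw":0.45},{"angular":[0,0,0],"slide":[0,0,0.119],"jaw":0.45},{"angular":[0,0,0],"slide":[0,0,0.119],"jaw":0.45},{"angular":[0,0,0],"slide":[0,0,0.119],"jaw":0.45},{"angular":[0,0,0],"slide":[0,0,0.119],"jaw":0.45},{"angular":[0,0,0],"slide":[0,0,0.119],"jaw":0.45},{"angular":[0,0,0],"slide":[0,0.072,0],"jaw":0.45},{"angular":[0,0,0],"slide":[0,0.072,0],"jaw":0.45},{"angular":[0,0,0],"slide":[0,0.072,0],"jaw":0.45},{"angular":[0,0,0],"slide":[0,0,0],"jaw":0.45}]'

```text
time_s: 3.85
tool_pos: [0.4706, -0.0819, 0.1002]
tool_rot: [180.0, -0.0, 172.6]
force: [-0.2, -1.1, -0.0]
grip_width: 0.0398
grasp_force: 0.0
```

step_arm --rows '[{"angular":[0,0,0],"slide":[0,0,0.035],"jaw":0.45},{"angular":[0,0,0],"slide":[0,0,0.035],"jaw":0.45},{"angular":[0,0,0],"slide":[0,0,0.035],"jaw":0.45},{"angular":[0,0,0],"slide":[0,0,0],"jaw":0.0},{"angular":[0,0,0],"slide":[0,0,0],"jaw":0.0},{"angular":[0,0,0],"slide":[0,0,0],"jaw":0.0},{"angular":[0,0,0],"slide":[0,0,0],"jaw":0.0}]'

```text
time_s: 4.72
tool_pos: [0.4711, -0.085, 0.0486]
tool_rot: [180.0, 0.1, 172.3]
force: [-0.3, -0.0, 1.4]
grip_width: 0.0088
grasp_force: 30.0
```

```bash
python3 -c "
from h import *
o=st();print(s(o['tool_pos']))"
```

```text
4.725 [ 0.4711 -0.085   0.0486] [179.9762   0.0665 172.3232] q [-35.3   8.6  45.3 119.4  -7.5  54.7  96.4] F [-0.3 -0.   1.4] 0.008832157943066039 29.996449649333954
[-0.0077 -0.1613  0.0486]
```

step_arm --rows '[{"angular":[0,0,0],"slide":[0,-0.03,0],"jaw":0.0},{"angular":[0,0,0],"slide":[0,-0.04,0],"jaw":0.0},{"angular":[0,0,0],"slide":[0,-0.04,0],"jaw":0.0},{"angular":[0,0,0],"slide":[0,-0.04,0],"jaw":0.0},{"angular":[0,0,0],"slide":[0,-0.03,0],"jaw":0.0},{"angular":[0,0,0],"slide":[0,-0.018,0],"jaw":0.0},{"angular":[0,0,0],"slide":[0,0,0],"jaw":0.0}]'

```text
time_s: 5.6
tool_pos: [0.4565, -0.1819, 0.0485]
tool_rot: [179.8, -0.1, 172.3]
force: [-2.9, 6.5, 9.1]
grip_width: 0.009
grasp_force: 30.0
```

```bash
python3 -c "
from h import *
o=st();print(s(o['tool_pos']))
import cv2
cv2.imwrite('pics/t1.png',env.read_camera('top')[:,:,::-1])"
```

```text
5.6 [ 0.4565 -0.1819  0.0485] [179.7624  -0.1273 172.2731] q [-25.9  11.4  48.8 117.6 -10.7  55.5 110.7] F [-2.9  6.5  9.1] 0.009047667790599234 29.988116919994354
[-0.0091 -0.2593  0.0485]
```

step_arm --rows '[{"angular":[0,0,0],"slide":[0,0,0],"jaw":0.45},{"angular":[0,0,0],"slide":[0,0,0],"jaw":0.45},{"angular":[0,0,0],"slide":[0,0,-0.06],"jaw":0.45},{"angular":[0,0,0],"slide":[0,0,-0.08],"jaw":0.6},{"angular":[0,0,0.055],"slide":[0,0,-0.02],"jaw":0.6},{"angular":[0,0,0.055],"slide":[0,0,-0.02],"jaw":0.6},{"angular":[0,0,0.055],"slide":[0,0,-0.02],"jaw":0.6},{"angular":[0,0,0.055],"slide":[0,0,-0.02],"jaw":0.6},{"angular":[0,0,0.055],"slide":[0,0,-0.02],"jaw":0.6},{"angular":[0,0,0.055],"slide":[0,0,-0.02],"jaw":0.6}]'

```text
time_s: 6.9
tool_pos: [0.4571, -0.1841, 0.1783]
tool_rot: [-180.0, 0.0, 112.5]
force: [0.7, -0.8, -0.1]
grip_width: 0.0522
grasp_force: 0.0
```

step_arm --rows '[{"angular":[0,0,0.055],"slide":[0,0,0],"jaw":0.6},{"angular":[0,0,0.055],"slide":[0,0,0],"jaw":0.6},{"angular":[0,0,0.055],"slide":[0,0,0],"jaw":0.6},{"angular":[0,0,0.055],"slide":[0,0,0],"jaw":0.6},{"angular":[0,0,0.055],"slide":[0,0,0],"jaw":0.6},{"angular":[0,0,0.055],"slide":[0,0,0],"jaw":0.6},{"angular":[0,0,0.055],"slide":[0,0,0],"jaw":0.6},{"angular":[0,0,0.055],"slide":[0,0,0],"jaw":0.6},{"angular":[0,0,0.055],"slide":[0,0,0],"jaw":0.6}]'

```text
time_s: 8.02
tool_pos: [0.4571, -0.1841, 0.1779]
tool_rot: [180.0, 0.0, 23.4]
force: [0.1, 0.0, -0.9]
grip_width: 0.0521
grasp_force: 0.0
```

```bash
python3 - <<'E'
from h import *
import cv2
o=st()
g=np.array([.4156,-.3657,.0803])
R=Ro.from_euler("xyz",[180,-30,24],degrees=True)
tcp=g+.019*R.as_matrix()[:,2]; pre=tcp-.08*R.as_matrix()[:,2]
print(tcp,pre); to(pre,[180,-30,24])
im=env.read_camera("top"); cv2.imwrite("pics/t2.png",im[:,:,::-1])
E
```

```text
8.025 [ 0.4571 -0.1841  0.1779] [179.9633   0.0085  23.4436] q [-31.3  -0.8  50.4 109.9   0.6  70.6 -47.6] F [ 0.1  0.  -0.9] 0.052111471590686465 0.0
[ 0.4243 -0.3618  0.0638] [ 0.3877 -0.3781  0.1331]
slide [-0.2816  0.3008  0.0898]
turn [ 0.001   0.1667 -0.003 ]
```

View pics/t2.png

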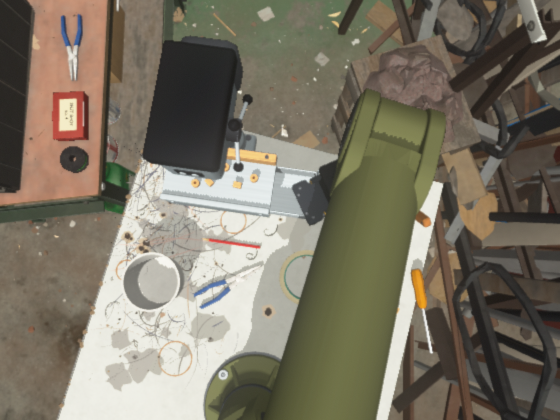

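The top picture shows the drawer pulled out, open between about x=275 and 320. All the chips are still on the bed. The scraper is mostly hidden by the arm.

step_arm --rows '[{"angular":[0,0,0],"slide":[-0.07,0.075,0.022],"jaw":0.6},{"angular":[0,0,0],"slide":[-0.07,0.075,0.022],"jaw":0.6},{"angular":[0,0,0],"slide":[-0.07,0.075,0.022],"jaw":0.6},{"angular":[0,0,0],"slide":[-0.07,0.075,0.022],"jaw":0.6},{"angular":[0,0.042,-0.003],"slide":[0,0,0],"jaw":0.6},{"angular":[0,0.042,0],"slide":[0,0,0],"jaw":0.6},{"angular":[0,0.042,0],"slide":[0,0,0],"jaw":0.6},{"angular":[0,0.041,0],"slide":[0,0,0],"jaw":0.6},{"angular":[0,0,0],"slide":[0,0,0],"jaw":0.6}]'

```text
time_s: 9.2
tool_pos: [0.3864, -0.3789, 0.1328]
tool_rot: [-180.0, -29.9, 24.0]
force: [-0.9, -0.1, 1.5]
grip_width: 0.0525
grasp_force: 0.0
```

```bash
python3 - <<'E'
from h import *
import cv2
o=st()
to([.4243,-.3618,.0638],[180,-30,24])
A=env.read_camera("top"); B=env.read_camera("scene"); 
r=lambda im,x,y,w_,h_,k: cv2.resize(im[y:y+h_,x:x+w_,::-1],None,fx=k,fy=k,interpolation=cv2.INTER_CUBIC)
cv2.imwrite("pics/c.png",np.hstack([r(A,370,150,80,100,5),r(B,330,230,80,100,5)]))
E
```

```text
9.2 [ 0.3864 -0.3789  0.1328] [-179.9781  -29.9042   24.0268] q [  8.3  11.3  58.2 114.6 -43.7  66.9  20.6] F [-0.9 -0.1  1.5] 0.05248668957752921 0.0
slide [ 0.0033 -0.0003  0.1611]
turn [-0.0002  0.0005  0.0001]
```

View pics/c.png

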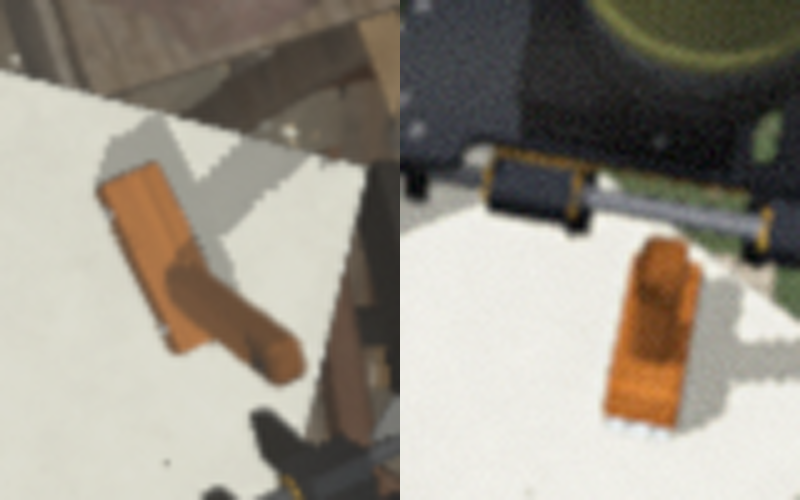

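The top crop shows the scraper still upright, with its handle end at crop (285,360). The fingers come in from the lower right. I'll check where the TCP and fingertips project.

```bash
python3 - <<'E'
from h import *
o=env.get_obs();M=Ro.from_euler("xyz",o["tool_rot"],degrees=True).as_matrix();p=np.array(o["tool_pos"])
for n,off,sx in(("top",(370,150),0),("scene",(330,230),400)):
    for nm,q in(("tcp",p),("f+",p+M[:,1]*.034),("f-",p-M[:,1]*.034),("tcp+80",p+M[:,2]*.08),("end",np.array([.402,-.372,.106]))):
        u=proj(n,q);print(n,nm,np.round([(u[0]-off[0])*5+sx,(u[1]-off[1])*5]))
E
```

```text
top tcp [324. 389.]
top f+ [398. 354.]
top f- [249. 423.]
top tcp+80 [226. 317.]
top end [286. 364.]
scene tcp [668. 219.]
scene f+ [764. 237.]
scene f- [574. 202.]
scene tcp+80 [656. 296.]
scene end [663. 256.]
```

step_arm --rows '[{"angular":[0,0,0],"slide":[0.003,0,0.041],"jaw":0.6},{"angular":[0,0,0],"slide":[0,0,0.04],"jaw":0.6},{"angular":[0,0,0],"slide":[0,0,0.04],"jaw":0.6},{"angular":[0,0,0],"slide":[0,0,0.04],"jaw":0.6},{"angular":[0,0,0],"slide":[0,0,0],"jaw":0.3},{"angular":[0,0,0],"slide":[0,0,0],"jaw":0.0},{"angular":[0,0,0],"slide":[0,0,0],"jaw":0.0},{"angular":[0,0,0],"slide":[0,0,0],"jaw":0.0}]' --newtons 45

```text
time_s: 10.3
tool_pos: [0.4279, -0.3602, 0.0658]
tool_rot: [179.9, -30.1, 24.4]
force: [0.0, -0.8, 0.0]
grip_width: 0.0202
grasp_force: 0.6
```

```bash
python3 - <<'E'
from h import *
st()
E
```

```text
10.3 [ 0.4279 -0.3602  0.0658] [179.8917 -30.0917  24.3989] q [  9.3  19.   53.2 117.  -53.5  61.7  26.2] F [ 0.  -0.8  0. ] 0.02017230934636307 0.5815049819648266
```

step_arm --rows '[{"angular":[0,0,0],"slide":[0,0,0],"jaw":0.0},{"angular":[0,0,0],"slide":[0,0,0],"jaw":0.0},{"angular":[0,0,0],"slide":[0,0,0],"jaw":0.0}]'

```text
time_s: 10.68
tool_pos: [0.4278, -0.3603, 0.0656]
tool_rot: [179.9, -30.1, 24.4]
force: [-2.6, -1.9, 5.1]
grip_width: 0.0181
grasp_force: 45.0
```

```bash
python3 - <<'E'
from h import *
st()
E
```

```text
10.675 [ 0.4278 -0.3603  0.0656] [179.9182 -30.0969  24.3618] q [  9.4  19.   53.2 117.  -53.5  61.8  26.2] F [-2.6 -1.9  5.1] 0.018053665720993383 44.97972726356238
```

step_arm --rows '[{"angular":[0,0,0],"slide":[0.02,0,-0.035],"jaw":0.0},{"angular":[0,0,0],"slide":[0.04,0,-0.069],"jaw":0.0},{"angular":[0,0,0],"slide":[0.04,0,-0.069],"jaw":0.0},{"angular":[0,0,0],"slide":[0.025,0,-0.043],"jaw":0.0}]'

```text
time_s: 11.18
tool_pos: [0.4275, -0.3597, 0.1908]
tool_rot: [179.9, -30.0, 24.4]
force: [0.3, 0.7, -2.1]
grip_width: 0.0181
grasp_force: 45.0
```

```bash
python3 - <<'E'
from h import *
o=st()
def T(sx,sy,zs): return w(sx-.034,sy,zs+.0658)
print(s(o["tool_pos"]))
to(T(-.035,-.24,.125),[180,-30,-7.7])
to(T(-.035,.10,.125))
E
```

```text
11.175 [ 0.4275 -0.3597  0.1908] [179.9338 -30.0359  24.4196] q [  1.    5.6  58.6 110.8 -37.9  67.7   9.1] F [ 0.3  0.7 -2.1] 0.018125979484231256 44.97877391986549
[-0.0141 -0.4393  0.1908]
slide [ 0.1029 -0.3961  0.0591]
turn [-0.0889 -0.0003  0.1545]
slide [ 0.4159 -0.9722  0.2394]
```

step_arm --rows '[{"angular":[-0.022,0,0.0385],"slide":[0,0,0],"jaw":0.0},{"angular":[-0.022,0,0.0385],"slide":[0,0,0],"jaw":0.0},{"angular":[-0.022,0,0.0385],"slide":[0,0,0],"jaw":0.0},{"angular":[-0.022,0,0.0385],"slide":[0,0,0],"jaw":0.0},{"angular":[0,0,0],"slide":[-0.028,-0.1,-0.016],"jaw":0.0},{"angular":[0,0,0],"slide":[-0.028,-0.1,-0.016],"jaw":0.0},{"angular":[0,0,0],"slide":[-0.028,-0.1,-0.016],"jaw":0.0},{"angular":[0,0,0],"slide":[-0.028,-0.1,-0.016],"jaw":0.0},{"angular":[0,0,0],"slide":[0,0,0],"jaw":0.0}]'

```text
time_s: 12.3
tool_pos: [0.4192, -0.2604, 0.1868]
tool_rot: [-179.5, -29.8, -7.3]
force: [-1.2, -0.8, -3.0]
grip_width: 0.0183
grasp_force: 45.0
```

```bash
python3 - <<'E'
from h import *
o=st()
def T(sx,sy,zs): return w(sx-.034,sy,zs+.0658)
print(s(o["tool_pos"]))
to(T(-.045,.10,.125),[180,-30,-7.7])
E
```

```text
12.3 [ 0.4192 -0.2604  0.1868] [-179.4937  -29.7593   -7.3229] q [ 50.9 -17.2  -8.5 128.8 -27.3  46.6 -39.8] F [-1.2 -0.8 -3. ] 0.01827998552469622 44.97880247421563
[-0.0356 -0.3421  0.1868]
slide [-0.0662 -0.885  -0.0393]
turn [-0.0039  0.0013  0.0018]
```

```bash
cat > fk.py <<'E'
import numpy as np, itertools
from scipy.optimize import least_squares
from scipy.spatial.transform import Rotation as Ro
D=[([-72.875,18.392,-4.016,83.108,1.295,78.541,-3.26],[.1825,.6233,.2216],[-179.9,0,163.68]),
([-30.3,-3.6,47.8,80.,2.7,102.4,100.4],[.4558,-.1938,.4574],[179.955,.03,172.35]),
([-35.3,8.6,45.3,119.4,-7.5,54.7,96.4],[.4711,-.085,.0486],[179.98,.07,172.32]),
([-25.9,11.4,48.8,117.6,-10.7,55.5,110.7],[.4565,-.1819,.0485],[179.76,-.13,172.27]),
([-31.3,-.8,50.4,109.9,.6,70.6,-47.6],[.4571,-.1841,.1779],[179.96,0,23.44]),
([8.3,11.3,58.2,114.6,-43.7,66.9,20.6],[.3864,-.3789,.1328],[-179.98,-29.9,24.03]),
([9.4,19,53.2,117,-53.5,61.8,26.2],[.4278,-.3603,.0656],[179.92,-30.1,24.36]),
([1,5.6,58.6,110.8,-37.9,67.7,9.1],[.4275,-.3597,.1908],[179.93,-30.04,24.42]),
([50.9,-17.2,-8.5,128.8,-27.3,46.6,-39.8],[.4192,-.2604,.1868],[-179.5,-29.76,-7.32])]
def fk(P,q,sg=None):
    sg=P[10:] if sg is None else sg
    q=np.radians(q);p=np.zeros(3);R=np.eye(3)
    tr=[(0,P[0]),(P[1],P[2]),(P[3],P[4]),(P[5],P[6]),(P[7],0),(P[8],0),(0,P[9])]
    ax="zyzyzyz"
    for i in range(7):
        v=np.eye(3)["xyz".index(ax[i])]*q[i]*sg[i]
        p=p+R@np.array([0,0,0]) if False else p
        if i==1: p=p+R@[0,0,P[0]]
        R=R@Ro.from_rotvec(v).as_matrix()
        if i==1: p=p+R@[P[1],0,P[2]]
        if i==2: p=p+R@[P[3],0,0]
        if i==3: p=p+R@[P[4],0,P[5]]
        if i==4: p=p+R@[P[6],0,P[7]]
        if i==5: p=p+R@[P[8],0,P[9]]
    return p,R
def fit():
    best=None
    for s3,s5,s7 in itertools.product((1,-1),repeat=3):
        sg=[-1,1,s3,1,s5,1,s7]
        e=[]
        off=None
        for q,p,r in D:
            R=Ro.from_euler("xyz",r,degrees=True); _,F=fk([0]*10,q,sg)
            A=Ro.from_matrix(F.T@R.as_matrix())
            if off is None: off=A
            e.append(np.degrees((off.inv()*A).magnitude()))
        if best is None or max(e)<best[0]: best=(max(e),sg,off.as_euler("xyz",degrees=True),e)
    sg=best[1]
    f=lambda P:np.concatenate([fk(P,q,sg)[0]-p for q,p,r in D])
    S=least_squares(f,[.3,0,.3,0,0,.3,0,0,0,.2])
    return S.x,sg,best,np.abs(S.fun).max()
if __name__=="__main__":
    np.set_printoptions(precision=4,suppress=True)
    x,sg,b,m=fit();print(x,sg,b,m)
E
python3 fk.py; python3 -c "
from h import *
o=st();print(np.round(o['joint_velocities'],1))"
```

```text
[ 0.2411 -0.0223  0.4729 -0.0023 -0.0045 -0.9157  0.003   1.4231 -0.0319
  0.3701] [-1, 1, -1, 1, -1, 1, -1] (np.float64(0.1888284088911372), [-1, 1, -1, 1, -1, 1, -1], array([ 0.1041,  0.0028, 90.0037]), [np.float64(0.0), np.float64(0.12536405182205804), np.float64(0.12636545466095486), np.float64(0.07096870034593537), np.float64(0.1888284088911372), np.float64(0.13133398230788557), np.float64(0.10909275910191804), np.float64(0.16059404171219563), np.float64(0.1602996128186213)]) 0.02552037881506372
12.3 [ 0.4192 -0.2604  0.1868] [-179.4937  -29.7593   -7.3229] q [ 50.9 -17.2  -8.5 128.8 -27.3  46.6 -39.8] F [-1.2 -0.8 -3. ] 0.01827998552469622 44.97880247421563
[-8.6  0.1 11.6 -1.6  2.7 -2.1 -1. ]
```

```bash
cat > fk2.py <<'E'
from fk import *
SG=[-1,1,-1,1,-1,1,-1]
def frames(q):
    R=np.eye(3);out=[R]
    for i in range(7):
        v=np.eye(3)["xyz".index("zyzyzyz"[i])]*np.radians(q[i])*SG[i]
        R=R@Ro.from_rotvec(v).as_matrix();out.append(R)
    return out
# unknown vectors: base z; after j1 (xy), after j2 xyz, after j3 xy, after j4 xyz, after j5 xy, after j6 xyz
cols=[(0,2),(1,0),(1,1)]+[(2,k) for k in range(3)]+[(3,0)]+[(4,k) for k in range(3)]+[(5,0)]+[(6,k) for k in range(3)]
def A(q): F=frames(q); return np.stack([F[i][:,k] for i,k in cols],1)
M=np.vstack([A(q) for q,_,_ in D]); b=np.concatenate([p for _,p,_ in D])
lam=.002
V=np.linalg.solve(M.T@M+lam**2*np.eye(len(cols)),M.T@b)
OFF=Ro.from_euler("z",90,degrees=True).as_matrix()
def FK(q): return A(q)@V, frames(q)[7]@OFF
LO=np.array([-163.93,-17.29,-79.2,3.27,-89.18,5.43,-154.24]);HI=np.array([163.93,119.83,71.16,140.29,269.18,117.66,154.24])
def IK(p,R,q0,w=1e-3,lo=LO+1,hi=HI-1):
    def f(q):
        x,M=FK(q);return np.concatenate([(x-p)*100,Ro.from_matrix(M.T@R).as_rotvec()*20,w*(q-q0)])
    S=least_squares(f,np.clip(q0,lo+.1,hi-.1),bounds=(lo,hi));x,M=FK(S.x)
    return S.x,np.linalg.norm(x-p)*1000,np.degrees(Ro.from_matrix(M.T@R).magnitude())
if __name__=="__main__":
    np.set_printoptions(precision=4,suppress=True)
    print(dict(zip(cols,np.round(V,4))),np.abs(M@V-b).max())
    from h import w
    for tilt in(-10,-20,-30,-40):
      R=Ro.from_euler("xyz",[180,tilt,-7.7],degrees=True)
      gx=-.0475; 
      for sy in(.1,0,-.13):
        t=np.radians(-tilt)
        p=w(gx+.013*np.cos(0)*0+.019*np.sin(t),sy,.085+.080-.019*np.cos(t))
        best=[]
        for q0 in([50,-10,-8,128,-27,46,-40],[-30,5,50,115,0,60,-60],[0,0,0,120,0,40,-90],[30,0,-50,115,30,50,-100],[20,0,-40,125,200,20,60]):
            q,e,a=IK(p,R.as_matrix(),np.array(q0,float)); best.append((round(e,1),round(a,1),np.round(q).astype(int).tolist()))
        print(tilt,sy,sorted(best)[:3])
E
python3 fk2.py
```

```text
{(0, 2): np.float64(0.2506), (1, 0): np.float64(-0.0009), (1, 1): np.float64(-0.0079), (2, 0): np.float64(0.0008), (2, 1): np.float64(-0.0079), (2, 2): np.float64(0.467), (3, 0): np.float64(0.0021), (4, 0): np.float64(0.0006), (4, 1): np.float64(-0.0105), (4, 2): np.float64(0.5124), (5, 0): np.float64(-0.0007), (6, 0): np.float64(0.0014), (6, 1): np.float64(-0.0006), (6, 2): np.float64(0.3691)} 0.0005435981746824692
-10 0.1 [(np.float64(0.0), np.float64(0.0), [-50, -4, 22, 117, 9, 58, -131]), (np.float64(0.0), np.float64(0.0), [-13, -2, -15, 116, 6, 58, -128]), (np.float64(0.0), np.float64(0.0), [19, -2, -46, 115, 5, 58, -127])]
-10 0 [(np.float64(0.0), np.float64(0.0), [-40, -10, 21, 123, 9, 58, -121]), (np.float64(0.0), np.float64(0.0), [-5, -8, -11, 121, 3, 57, -115]), (np.float64(0.0), np.float64(0.0), [30, -9, -42, 121, -4, 57, -108])]
-10 -0.13 [(np.float64(0.0), np.float64(0.0), [-29, -15, 27, 126, 10, 58, -104]), (np.float64(0.0), np.float64(0.0), [2, -12, 0, 125, 1, 57, -96]), (np.float64(0.0), np.float64(0.0), [35, -12, -29, 124, -7, 57, -89])]
-20 0.1 [(np.float64(0.0), np
[... 1265 characters left out ...]
2, -16, -10, 131, 0, 43, -96])]
-40 0.1 [(np.float64(4.1), np.float64(3.1), [5, -16, -42, 133, 26, 35, -153]), (np.float64(4.1), np.float64(3.1), [6, -16, -42, 133, 26, 35, -153]), (np.float64(4.1), np.float64(3.1), [6, -16, -42, 133, 26, 35, -153])]
-40 0 [(np.float64(20.0), np.float64(7.0), [-16, -16, -15, 136, 35, 40, -153]), (np.float64(20.0), np.float64(7.0), [-16, -16, -15, 136, 35, 40, -153]), (np.float64(20.0), np.float64(7.0), [-16, -16, -15, 136, 35, 40, -153])]
-40 -0.13 [(np.float64(42.4), np.float64(13.2), [8, -16, -10, 134, 9, 36, -108]), (np.float64(42.4), np.float64(13.2), [8, -16, -10, 134, 9, 36, -108]), (np.float64(42.4), np.float64(13.2), [8, -16, -10, 134, 9, 36, -108])]
```

```bash
cat > reach.py <<'E'
from fk2 import *
from h import w
np.set_printoptions(precision=3,suppress=True)
def pose(sx,sy,yaw,tilt,sg,zb=.085):
    g=np.array([-.015-.5*sg,0,.024+.866*sg]);t=np.radians(tilt)
    tcp=g+.019*np.array([np.sin(t),0,-np.cos(t)])
    c,s_=np.cos(np.radians(yaw)),np.sin(np.radians(yaw))
    p=w(sx+c*tcp[0],sy+s_*tcp[0],zb+tcp[2])
    return p,Ro.from_euler("xyz",[180,-tilt,-7.7+yaw],degrees=True).as_matrix()
if __name__=="__main__":
  for tilt in(16,18,20,23):
    for sg in(.05,.065,.08):
      out=[]
      for yaw in(0,12,24):
        for sy in(.1,0,-.105):
          p,R=pose(0,sy,yaw,tilt,sg)
          b=min((IK(p,R,np.array(q0,float),lo=LO+.3,hi=HI-.3) for q0 in([-20,-10,10,125,10,50,-110],[10,-10,-20,125,0,50,-110])),key=lambda r:r[1])
          out.append((round(float(b[1]),1),round(float(b[0][1]),1)))
      print(tilt,sg,out)
E
python3 reach.py
```

```text
16 0.05 [(0.0, -4.5), (0.0, -10.7), (0.0, -15.5), (0.0, -6.2), (0.0, -12.3), (0.0, -16.2), (0.0, -7.1), (0.0, -12.7), (0.0, -16.0)]
16 0.065 [(0.0, -6.0), (0.0, -12.6), (0.0, -16.0), (0.0, -7.7), (0.0, -14.2), (0.0, -15.8), (0.0, -8.9), (0.0, -14.6), (0.0, -14.5)]
16 0.08 [(0.0, -7.5), (0.0, -14.5), (1.7, -17.0), (0.0, -9.6), (0.0, -16.0), (1.2, -17.0), (0.0, -10.7), (0.0, -16.5), (0.0, -16.3)]
18 0.05 [(0.0, -5.4), (0.0, -12.1), (0.0, -17.0), (0.0, -7.4), (0.0, -13.7), (0.0, -15.4), (0.0, -8.4), (0.0, -14.2), (0.0, -17.0)]
18 0.065 [(0.0, -7.0), (0.0, -14.1), (1.0, -17.0), (0.0, -9.2), (0.0, -15.6), (0.5, -17.0), (0.0, -10.3), (0.0, -16.2), (0.0, -15.9)]
18 0.08 [(0.0, -8.5), (0.0, -16.0), (4.7, -17.0), (0.0, -11.1), (0.0, -16.8), (4.2, -17.0), (0.0, -12.1), (0.0, -16.4), (0.7, -17.0)]
20 0.05 [(0.0, -6.3), (0.0, -13.5), (0.0, -17.0), (0.0, -8.5), (0.0, -15.1), (0.0, -16.8), (0.0, -9.7), (0.0, -15.7), (0.0, -15.3)]
20 0.065 [(0.0, -7.9), (0.0, -15.5), (4.1, -17.0), (0.0, -10.5), (0.0, -16.4), (3.6, -17.0), (0.0, -11.6), (0.0, -15.9), (0.0, -17.0)]
20 0.08 [(0.0, -9.5), (0.0, -17.0), (7.8, -17.0), (0.0, -12.5), (2.3, -17.0), (7.3, -17.0), (0.0, -13.5), (1.7, -17.0), (3.2, -17.0)]
23 0.05 [(0.0, -7.6), (0.0, -15.5), (4.7, -17.0), (0.0, -10.5), (0.0, -16.4), (4.1, -17.0), (0.0, -11.6), (0.0, -16.0), (0.0, -17.0)]
23 0.065 [(0.0, -9.3), (0.0, -16.9), (8.9, -17.0), (0.0, -12.6), (3.0, -17.0), (8.2, -17.0), (0.0, -13.6), (2.3, -17.0), (3.4, -17.0)]
23 0.08 [(0.0, -10.9), (3.3, -17.0), (12.6, -17.0), (0.0, -14.6), (7.1, -17.0), (11.9, -17.0), (0.0, -15.5), (6.3, -17.0), (6.8, -17.0)]
```

```bash
python3 - <<'E'
from reach import *
for sg in(.04,.045,.05):
  for yaw in(0,8,14):
    o=[]
    for sy in(.095,0,-.06,-.09,-.105,-.115,-.125):
      p,R=pose(.001,sy,yaw,20,sg)
      b=min((IK(p,R,np.array(q0,float),w=3e-4,lo=LO+.1,hi=HI-.1) for q0 in([-20,-10,10,125,10,50,-110],[10,-10,-20,125,0,50,-110])),key=lambda r:r[1])
      o.append((round(float(b[1]),1),round(float(b[0][1]),1)))
    print(sg,yaw,o)
E
```

```text
0.04 0 [(0.0, -5.5), (0.0, -12.0), (0.0, -14.5), (0.0, -16.4), (0.0, -16.9), (0.0, -17.2), (0.0, -15.7)]
0.04 8 [(0.0, -7.0), (0.0, -12.7), (0.0, -16.1), (0.0, -17.2), (0.0, -15.5), (0.0, -15.5), (0.0, -15.6)]
0.04 14 [(0.0, -7.6), (0.0, -13.8), (0.0, -16.5), (0.0, -17.2), (0.0, -15.1), (0.0, -15.1), (0.0, -15.1)]
0.045 0 [(0.0, -6.1), (0.0, -12.7), (0.0, -15.2), (0.0, -17.1), (0.0, -16.2), (0.0, -16.3), (0.0, -16.4)]
0.045 8 [(0.0, -7.6), (0.0, -13.9), (0.0, -16.8), (0.0, -16.0), (0.0, -16.2), (0.0, -16.2), (0.0, -16.2)]
0.045 14 [(0.0, -8.3), (0.0, -14.5), (0.0, -17.2), (0.0, -15.7), (0.0, -15.8), (0.0, -15.8), (0.0, -15.8)]
0.05 0 [(0.0, -6.6), (0.0, -13.3), (0.0, -15.8), (0.0, -16.6), (0.0, -16.8), (0.0, -17.0), (0.0, -17.0)]
0.05 8 [(0.0, -8.2), (0.0, -14.5), (0.0, -16.1), (0.0, -16.7), (0.0, -16.8), (0.0, -16.9), (0.0, -16.9)]
0.05 14 [(0.0, -9.0), (0.0, -15.1), (0.0, -16.0), (0.0, -16.4), (0.0, -16.5), (0.0, -16.5), (0.0, -16.4)]
```

```bash
python3 - <<'E'
from h import *
st()
to([.4183,-.3256,.1],[180,-30,-7.7])
to([.4183,-.3256,.0665])
E
```

```text
12.3 [ 0.4192 -0.2604  0.1868] [-179.4937  -29.7593   -7.3229] q [ 50.9 -17.2  -8.5 128.8 -27.3  46.6 -39.8] F [-1.2 -0.8 -3. ] 0.01827998552469622 44.97880247421563
slide [-0.0732  0.131   0.1569]
turn [-0.0039  0.0013  0.0018]
slide [-0.1064  0.1315  0.2151]
```

step_arm --rows '[{"angular":[-0.004,0.001,0.002],"slide":[-0.015,0.026,0.031],"jaw":0.0},{"angular":[0,0,0],"slide":[-0.015,0.026,0.031],"jaw":0.0},{"angular":[0,0,0],"slide":[-0.015,0.026,0.031],"jaw":0.0},{"angular":[0,0,0],"slide":[-0.015,0.026,0.031],"jaw":0.0},{"angular":[0,0,0],"slide":[-0.013,0.026,0.031],"jaw":0.0},{"angular":[0,0,0],"slide":[0,0,0],"jaw":0.0}]'

```text
time_s: 13.05
tool_pos: [0.4192, -0.3263, 0.1022]
tool_rot: [-179.9, -30.1, -7.8]
force: [0.0, 0.6, -2.3]
grip_width: 0.0176
grasp_force: 45.0
```

```bash
python3 - <<'E'
from h import *
st()
to([.4183,-.3256,.0665],[180,-30,-7.7])
E
```

```text
13.05 [ 0.4192 -0.3263  0.1022] [-179.9061  -30.0811   -7.7659] q [ 50.   -4.6  -1.9 129.6 -33.8  36.1 -25.3] F [ 0.   0.6 -2.3] 0.01764700583894118 44.979573651216924
slide [-0.0374 -0.001   0.0608]
turn [-0.0003 -0.0005 -0.0003]
```

step_arm --rows '[{"angular":[0,0,0],"slide":[-0.015,0,0.026],"jaw":0.0},{"angular":[0,0,0],"slide":[-0.012,0,0.021],"jaw":0.0},{"angular":[0,0,0],"slide":[-0.008,0,0.014],"jaw":0.0},{"angular":[0,0,0],"slide":[-0.001,0,0.0017],"jaw":0.0},{"angular":[0,0,0],"slide":[0,0,0],"jaw":0.0}]'

```text
time_s: 13.68
tool_pos: [0.4206, -0.3264, 0.0681]
tool_rot: [180.0, -30.3, -7.7]
force: [0.5, -0.7, -1.4]
grip_width: 0.0179
grasp_force: 45.0
```

```bash
python3 - <<'E'
from h import *
st()
E
```

```text
13.675 [ 0.4206 -0.3264  0.0681] [179.9554 -30.2777  -7.6523] q [ 50.   -1.2  -2.1 131.3 -38.3  31.7 -19.9] F [ 0.5 -0.7 -1.4] 0.01789963445143834 44.97963523026556
```

step_arm --rows '[{"angular":[0,0,0],"slide":[-0.0025,0,0.0045],"jaw":0.0},{"angular":[0,0,0],"slide":[0,0,0],"jaw":0.0},{"angular":[0,0,0],"slide":[0,0,0],"jaw":0.6},{"angular":[0,0,0],"slide":[0,0,0],"jaw":0.6},{"angular":[0,0,0],"slide":[0,0,0],"jaw":0.6}]'

```text
time_s: 14.3
tool_pos: [0.4208, -0.3264, 0.0657]
tool_rot: [179.9, -30.3, -7.6]
force: [-0.1, 0.4, 0.3]
grip_width: 0.0401
grasp_force: 0.0
```

```bash
python3 - <<'E'
from h import *
o=st()
c=np.array([np.cos(np.radians(-7.7)),np.sin(np.radians(-7.7)),0])
org=np.array(o["tool_pos"])+.034*c; print(org)
t=org-.031*c; t[2]=.0451
to(t,[180,-20,-7.7])
E
```

```text
14.3 [ 0.4208 -0.3264  0.0657] [179.9476 -30.2945  -7.6352] q [ 49.9  -0.9  -2.  131.4 -38.7  31.4 -19.4] F [-0.1  0.4  0.3] 0.04007460101481926 0.0
[ 0.4545 -0.3309  0.0657]
slide [-0.0156 -0.      0.0386]
turn [ 0.0001 -0.0572  0.0003]
```

step_arm --rows '[{"angular":[0,-0.0286,0],"slide":[-0.0078,0,0.0193],"jaw":0.6},{"angular":[0,-0.0286,0],"slide":[-0.0058,0,0.02],"jaw":0.6},{"angular":[0,0,0],"slide":[0,0,0],"jaw":0.6}]'

```text
time_s: 14.68
tool_pos: [0.4255, -0.3264, 0.0451]
tool_rot: [179.9, -20.0, -7.5]
force: [-0.3, -0.2, 0.1]
grip_width: 0.0519
grasp_force: 0.0
```

```bash
python3 - <<'E'
from h import *
st(); to([.4238,-.3267,.0451],[180,-20,-7.7])
E
```

```text
14.675 [ 0.4255 -0.3264  0.0451] [179.9497 -20.0458  -7.4665] q [ 46.9   4.2  -4.7 125.  -19.   35.6 -41.2] F [-0.3 -0.2  0.1] 0.051854783906242964 0.0
slide [-0.003   0.0011 -0.0011]
turn [-0.0002 -0.0003  0.0012]
```

step_arm --rows '[{"angular":[0,0,0],"slide":[0,0,0],"jaw":0.2},{"angular":[0,0,0],"slide":[0,0,0],"jaw":0.0},{"angular":[0,0,0],"slide":[0,0,0],"jaw":0.0},{"angular":[0,0,0],"slide":[0,0,0],"jaw":0.0},{"angular":[0,0,0],"slide":[0,0,0],"jaw":0.0}]' --newtons 50

```text
time_s: 15.3
tool_pos: [0.4234, -0.3267, 0.0448]
tool_rot: [180.0, -20.0, -7.7]
force: [-1.0, -0.5, 0.9]
grip_width: 0.0179
grasp_force: 50.0
```

```bash
python3 - <<'E'
from h import *
import cv2
st()
A=env.read_camera("top"); B=env.read_camera("scene")
r=lambda im,x,y,w_,h_,k: cv2.resize(im[y:y+h_,x:x+w_,::-1],None,fx=k,fy=k,interpolation=cv2.INTER_CUBIC)
cv2.imwrite("pics/d.png",np.hstack([r(A,360,170,80,80,5),r(B,320,240,80,80,5)]))
E
```

```text
15.3 [ 0.4234 -0.3267  0.0448] [179.9716 -19.966   -7.664 ] q [ 47.    4.1  -4.6 125.2 -18.9  35.6 -41.3] F [-1.  -0.5  0.9] 0.017891449840477053 49.998426027596
```

View pics/d.png

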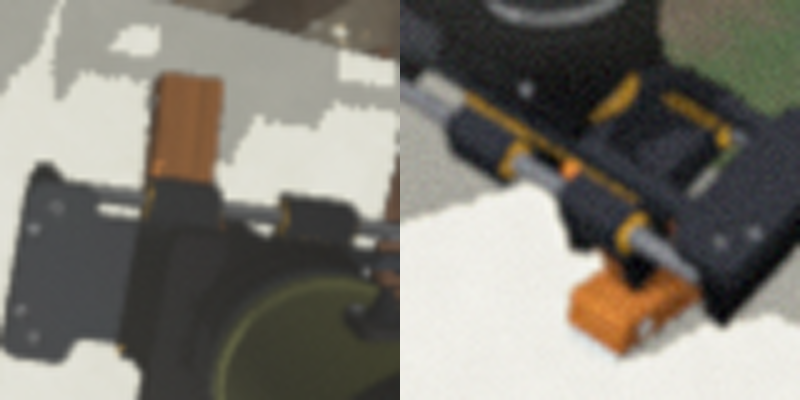

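The scraper is gripped and level, with the far end of its block at crop (155,75) to (222,78). I'll check its pose against the TCP.

```bash
python3 - <<'E'
from h import *
a,b=[ray("top",crop(p,(360,170),5),.024) for p in((156,75),(222,79))]
print(a,b,np.linalg.norm(a-b),(a+b)/2)
o=env.get_obs(); c=RS[:,0]; print("expected front mid",np.array(o["tool_pos"])+c*(.031+.044), "front - tcp along x:",((a+b)/2-o["tool_pos"])@c, "lat",((a+b)/2-o["tool_pos"])@RS[:,1], "yaw",np.degrees(np.arctan2(*(b-a)[1::-1]))+90)
def T(sx,sy,zs): return w(sx-.031,sy,zs+.0449)
print(s(o["tool_pos"])); to(T(-.045,.10,.125),[180,-20,-7.7])
from reach import *
for sy in(-.35,-.25,-.15,-.05,.05,.1):
    p=T(-.045,sy,.12);R=Ro.from_euler("xyz",[180,-20,-7.7],degrees=True).as_matrix()
    q,e,_=IK(p,R,np.array(o["qpos"]),w=1e-3); print(sy,np.round(q),round(e,1))
E
```

```text
[ 0.4978 -0.3193  0.024 ] [ 0.4957 -0.35    0.024 ] 0.030723875937891863 [ 0.4968 -0.3347  0.024 ]
expected front mid [ 0.4978 -0.3368  0.0448] front - tcp along x: 0.07372115728980917 lat 0.0019402365901591513 yaw -3.807760676127131
[-0.0225 -0.4072  0.0448]
slide [-0.0145 -1.0143 -0.2719]
turn [0.0001 0.0002 0.0002]
-0.35 [ 48. -15.  -7. 127. -16.  52. -49.] 0.0
-0.25 [ 36. -16. -10. 127. -12.  56. -65.] 11.8
-0.15 [ 17. -16. -10. 127.  -3.  57. -89.] 17.5
-0.05 [  -4.  -16.  -10.  127.    5.   57. -114.] 13.7
0.05 [ -19.  -16.  -10.  128.   11.   53. -132.] 1.2
0.1 [  17.  -16.  -46.  124.    0.   52. -127.] 0.0
```

```bash
python3 - <<'E'
from reach import *
from h import *
o=env.get_obs();q=np.array(o["qpos"])
R=Ro.from_euler("xyz",[180,-20,-7.7],degrees=True).as_matrix()
def T(sx,sy,zs): return w(sx-.030,sy,zs+.0449)
for sx,sy,z in[(.008,-.407,.0),(.008,-.407,.12),(.008,-.407,.24),(.008,-.407,.35),(.008,-.407,.46),(0,-.2,.46),(0,0,.46),(0,.165,.46),(0,.165,.35),(0,.165,.25),(0,.165,.15),(0,.165,.0865),(0,.1,.085),(0,.05,.085),(0,0,.085),(0,-.05,.085),(0,-.08,.085),(0,-.105,.085),(0,-.115,.085)]:
    q,e,a=IK(T(sx,sy,z),R,q,w=1e-2,lo=LO+.2,hi=HI-.2); print(sx,sy,z,np.round(q),round(e,1),round(a,2))
E
```

```text
0.008 -0.407 0.0 [ 47.   4.  -5. 125. -19.  36. -41.] 0.0 0.0
0.008 -0.407 0.12 [ 48.  -5.  -5. 118. -15.  51. -47.] 0.0 0.02
0.008 -0.407 0.24 [ 48.  -9.  -5. 108. -13.  65. -51.] 0.0 0.02
0.008 -0.407 0.35 [ 48. -10.  -5.  97. -13.  77. -53.] 0.0 0.02
0.008 -0.407 0.46 [ 48.  -8.  -5.  82. -12.  89. -56.] 0.0 0.02
0 -0.2 0.46 [ 27. -17.  -9.  89.  -6.  90. -81.] 3.5 1.84
0 0 0.46 [  14.  -17.  -23.   88.   -1.   88. -107.] 0.2 0.1
0 0.165 0.46 [   5.   -6.  -39.   79.   10.   90. -130.] 0.1 0.06
0 0.165 0.35 [   5.   -8.  -38.   93.    8.   78. -131.] 0.0 0.03
0 0.165 0.25 [   5.   -8.  -39.  104.    9.   67. -135.] 0.0 0.02
0 0.165 0.15 [   4.   -4.  -41.  113.   14.   56. -141.] 0.0 0.02
0 0.165 0.0865 [   3.    1.  -42.  117.   20.   50. -147.] 0.0 0.02
0 0.1 0.085 [   6.   -6.  -36.  122.   12.   47. -135.] 0.1 0.04
0 0.05 0.085 [   7.  -10.  -31.  126.    8.   46. -126.] 0.0 0.03
0 0 0.085 [   8.  -13.  -25.  128.    4.   45. -117.] 0.0 0.03
0 -0.05 0.085 [   9.  -15.  -19.  130.    2.   45. -108.] 0.0 0.02
0 -0.08 0.085 [  10.  -16.  -15.  131.    0.   44. -103.] 0.0 0.01
0 -0.105 0.085 [ 11. -16. -12. 132.  -0.  44. -99.] 0.0 0.01
0 -0.115 0.085 [ 11. -16. -11. 132.  -1.  44. -97.] 0.0 0.0
```

step_arm --rows '[{"angular":[0,0,0],"slide":[0.017,0,-0.048],"jaw":0.0},{"angular":[0,0,0],"slide":[0.035,0,-0.096],"jaw":0.0},{"angular":[0,0,0],"slide":[0.035,0,-0.096],"jaw":0.0},{"angular":[0,0,0],"slide":[0.035,0,-0.096],"jaw":0.0},{"angular":[0,0,0],"slide":[0.035,0,-0.096],"jaw":0.0},{"angular":[0,0,0],"slide":[0.035,0,-0.096],"jaw":0.0},{"angular":[0,0,0],"slide":[0.035,0,-0.096],"jaw":0.0},{"angular":[0,0,0],"slide":[0.035,0,-0.096],"jaw":0.0},{"angular":[0,0,0],"slide":[0.035,0,-0.096],"jaw":0.0},{"angular":[0,0,0],"slide":[0.021,0,-0.056],"jaw":0.0}]'

```text
time_s: 16.65
tool_pos: [0.4244, -0.3264, 0.5111]
tool_rot: [179.9, -20.0, -7.6]
force: [1.3, -1.5, -2.1]
grip_width: 0.0175
grasp_force: 50.0
```

```bash
cat >> h.py <<'E'
def T(sx,sy,zs): return w(sx-.030,sy,zs+.0449)
def sc(): p=s(env.get_obs()["tool_pos"]); return p+[.030,0,-.0449]
E
python3 - <<'E'
from h import *
st();print(sc()); to(T(.02,.165,.46),[180,-20,-7.7])
E
```

```text
16.65 [ 0.4244 -0.3264  0.5111] [179.9068 -20.0426  -7.6065] q [ 47.1  -7.6  -4.   81.3 -11.9  89.7 -56.2] F [ 1.3 -1.5 -2.1] 0.017503985312508928 49.997803224250674
[ 0.0084 -0.4067  0.4662]
slide [ 0.0193 -1.1435  0.0184]
turn [ 0.0003 -0.0002  0.0005]
```

step_arm --rows '[{"angular":[0,0,0],"slide":[0.008,-0.1,0.003],"jaw":0.0},{"angular":[0,0,0],"slide":[0.008,-0.1,0.003],"jaw":0.0},{"angular":[0,0,0],"slide":[0.007,-0.1,0.003],"jaw":0.0},{"angular":[0,0,0],"slide":[0,-0.1,0],"jaw":0.0},{"angular":[0,0,0],"slide":[0,-0.1,0],"jaw":0.0},{"angular":[0,0,0],"slide":[0,-0.1,0],"jaw":0.0},{"angular":[0,0,0],"slide":[0,-0.1,0],"jaw":0.0},{"angular":[0,0,0],"slide":[0,-0.1,0],"jaw":0.0},{"angular":[0,0,0],"slide":[0,-0.1,0],"jaw":0.0},{"angular":[0,0,0],"slide":[0,-0.1,0],"jaw":0.0}]'

```text
time_s: 17.9
tool_pos: [0.5026, 0.1693, 0.5074]
tool_rot: [180.0, -19.9, -7.6]
force: [1.0, -0.0, -4.0]
grip_width: 0.0181
grasp_force: 50.0
```

```bash
python3 - <<'E'
from h import *
st();print(sc()); to(T(0,.170,.46),[180,-20,-7.7])
E
```

```text
17.9 [0.5026 0.1693 0.5074] [179.963  -19.8683  -7.6177] q [  13.3   -9.5  -35.2   81.6    4.3   88.9 -119.4] F [ 1. -0. -4.] 0.018144930416001088 49.99618561472744
[0.0195 0.0949 0.4625]
slide [-0.0382 -0.1502 -0.0086]
turn [0.     0.0007 0.0004]
```

step_arm --rows '[{"angular":[0,0,0],"slide":[-0.019,-0.075,-0.004],"jaw":0.0},{"angular":[0,0,0],"slide":[-0.019,-0.075,-0.004],"jaw":0.0},{"angular":[0,0,0],"slide":[-0.035,0,0.097],"jaw":0.0},{"angular":[0,0,0],"slide":[-0.035,0,0.097],"jaw":0.0},{"angular":[0,0,0],"slide":[-0.035,0,0.097],"jaw":0.0},{"angular":[0,0,0],"slide":[-0.035,0,0.097],"jaw":0.0},{"angular":[0,0,0],"slide":[-0.035,0,0.097],"jaw":0.0},{"angular":[0,0,0],"slide":[-0.035,0,0.097],"jaw":0.0},{"angular":[0,0,0],"slide":[0,0,0],"jaw":0.0}]'

```text
time_s: 19.02
tool_pos: [0.4911, 0.2421, 0.1909]
tool_rot: [179.7, -19.4, -7.5]
force: [0.1, 0.1, -2.1]
grip_width: 0.0178
grasp_force: 50.0
```

```bash
python3 - <<'E'
from h import *
st();print(sc()); to(T(0,.170,.089),[180,-20,-7.7])
E
```

```text
19.025 [0.4911 0.2421 0.1909] [179.6649 -19.4097  -7.5423] q [   9.8   -3.1  -46.3  112.5   13.7   56.5 -140.6] F [ 0.1  0.1 -2.1] 0.017787218709753874 49.99830894637853
[-0.0017  0.1655  0.146 ]
slide [-0.0348 -0.0096  0.1087]
turn [0.0016 0.0033 0.0008]
```

step_arm --rows '[{"angular":[0,0,0],"slide":[-0.0116,-0.003,0.0362],"jaw":0.0},{"angular":[0,0,0],"slide":[-0.0116,-0.003,0.0362],"jaw":0.0},{"angular":[0,0,0],"slide":[-0.0116,-0.003,0.0362],"jaw":0.0},{"angular":[0,0,0],"slide":[0,0,0],"jaw":0.0},{"angular":[0,0,0],"slide":[0,0,0],"jaw":0.0}]'

```text
time_s: 19.65
tool_pos: [0.4986, 0.249, 0.1409]
tool_rot: [-179.9, -20.1, -7.7]
force: [-0.4, 0.2, -2.3]
grip_width: 0.0178
grasp_force: 50.0
```

```bash
python3 - <<'E'
from h import *
import cv2
st();print(sc()); to(T(0,.170,.0885),[180,-20,-7.7])
A=env.read_camera("top"); B=env.read_camera("scene")
r=lambda im,x,y,w_,h_,k: cv2.resize(im[y:y+h_,x:x+w_,::-1],None,fx=k,fy=k,interpolation=cv2.INTER_CUBIC)
cv2.imwrite("pics/e.png",np.hstack([r(A,130,130,80,100,5),r(B,180,120,80,100,5)]))
E
```

```text
19.65 [0.4986 0.249  0.1409] [-179.9307  -20.0868   -7.677 ] q [   8.8    1.8  -47.6  115.4   20.3   50.9 -147.5] F [-0.4  0.2 -2.3] 0.017807270771537445 49.99805638566613
[0.0048 0.1734 0.096 ]
slide [-0.0142  0.0068  0.0108]
turn [-0.0004 -0.0005  0.0001]
```

View pics/e.png

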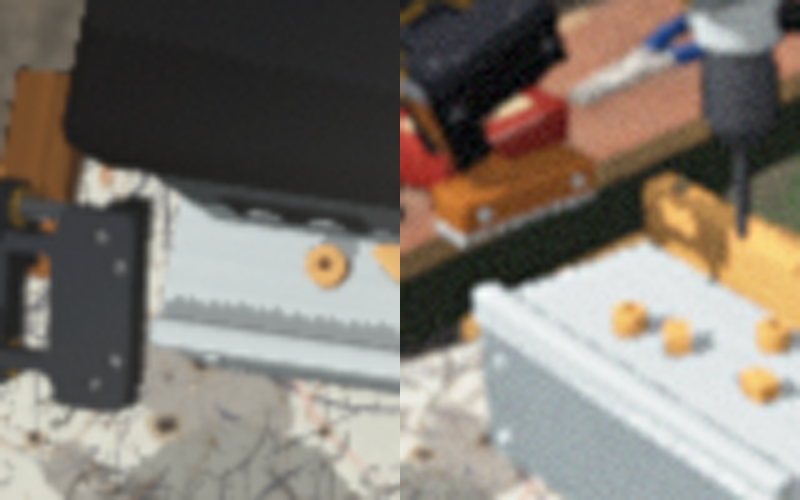

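The scraper hangs just off the bed's left end. In the scene half its sole edge runs from (467,246) to (597,186). The chips are untouched and the tops of the lip and fence are visible.

```bash
python3 - <<'E'
from h import *
S=lambda p,z:s(ray("scene",crop(p,(180,120),5,(400,0)),z))
for n,p,z in(("sole near",(467,246),.096),("sole far",(597,187),.096),("lip outer L",(473,290),.095),("lip inner L",(503,287),.095),("lip inner far",(770,470),.095),("lip outer far",(750,490),.095),("fence bot L",(648,237),.085),("fence bot R",(790,316),.085),("fence topL",(650,183),.12),("plug0 base",(632,336),.085)): print(n,S(p,z))
Tt=lambda p,z:s(ray("top",crop(p,(130,130),5),z))
for n,p,z in(("lip outer L",(148,345),.095),("lip inner L",(157,318),.095),("lip out R",(399,378),.095),("lip in R",(399,348),.095),("blk top R",(80,160),.12),("blk top far L",(18,70),.12)): print(n,Tt(p,z))
E
```

```text
sole near [-0.0366  0.1584  0.096 ]
sole far [0.0559 0.1697 0.096 ]
lip outer L [-0.0605  0.1187  0.095 ]
lip inner L [-0.0472  0.1115  0.095 ]
lip inner far [-0.0564 -0.108   0.095 ]
lip outer far [-0.0739 -0.1148  0.095 ]
fence bot L [0.0535 0.1225 0.085 ]
fence bot R [0.0547 0.0078 0.085 ]
fence topL [0.0513 0.116  0.12  ]
plug0 base [-0.0182  0.0436  0.085 ]
lip outer L [-0.0594  0.1197  0.095 ]
lip inner L [-0.0473  0.1178  0.095 ]
lip out R [-0.0595  0.0094  0.095 ]
lip in R [-0.0466  0.0114  0.095 ]
blk top R [0.0129 0.1535 0.12  ]
blk top far L [0.0482 0.1865 0.12  ]
```

step_arm --rows '[{"angular":[0,0,0],"slide":[-0.006,0,0.007],"jaw":0.0},{"angular":[0,0,0],"slide":[-0.006,0,0.007],"jaw":0.0},{"angular":[0,0,0],"slide":[0,0,0],"jaw":0.0},{"angular":[0,0,0],"slide":[0,0,0],"jaw":0.0}]'

```text
time_s: 20.25
tool_pos: [0.4943, 0.2487, 0.1306]
tool_rot: [180.0, -20.0, -7.6]
force: [0.0, -0.1, -2.3]
grip_width: 0.0179
grasp_force: 50.0
```

```bash
python3 - <<'E'
from h import *
st();print(sc()); to(T(.0015,.10,.0875),[180,-20,-7.7])
E
```

```text
20.25 [0.4943 0.2487 0.1306] [179.975  -19.9645  -7.6441] q [   8.5    2.2  -47.8  116.4   21.1   50.1 -148.6] F [ 0.  -0.1 -2.3] 0.017910048316615468 49.997954992577434
[0.0006 0.1725 0.0857]
slide [ 0.0027  0.145  -0.0028]
turn [0.     0.0002 0.0003]
```

step_arm --rows '[{"angular":[0,0,0],"slide":[0.003,0,-0.003],"jaw":0.0},{"angular":[0,0,0],"slide":[0,0.029,0],"jaw":0.0},{"angular":[0,0,0],"slide":[0,0.029,0],"jaw":0.0},{"angular":[0,0,0],"slide":[0,0.029,0],"jaw":0.0},{"angular":[0,0,0],"slide":[0,0.029,0],"jaw":0.0},{"angular":[0,0,0],"slide":[0,0.029,0],"jaw":0.0},{"angular":[0,0,0],"slide":[0,0,0],"jaw":0.0}]'

```text
time_s: 21.12
tool_pos: [0.4857, 0.1755, 0.1327]
tool_rot: [179.9, -20.0, -7.8]
force: [1.2, -0.0, -2.2]
grip_width: 0.0177
grasp_force: 50.0
```

```bash
python3 - <<'E'
from h import *
st();print(sc()); to(T(.0015,.06,.0855),[180,-20,-7.7])
E
```

```text
21.125 [0.4857 0.1755 0.1327] [179.9365 -19.9902  -7.7575] q [  13.3   -5.9  -42.5  121.9   11.    47.  -133.8] F [ 1.2 -0.  -2.2] 0.017737142340002638 49.99795068986714
[0.0019 0.0988 0.0878]
slide [-0.0022  0.0777  0.0043]
turn [ 0.0005  0.0001 -0.0003]
```

step_arm --rows '[{"angular":[0,0,0],"slide":[-0.002,0,0.004],"jaw":0.0},{"angular":[0,0,0],"slide":[0,0.02,0],"jaw":0.0},{"angular":[0,0,0],"slide":[0,0.024,0],"jaw":0.0},{"angular":[0,0,0],"slide":[0,0.024,0],"jaw":0.0},{"angular":[0,0,0],"slide":[0,0.024,0],"jaw":0.0}]'

```text
time_s: 21.75
tool_pos: [0.4789, 0.1306, 0.1302]
tool_rot: [180.0, -19.9, -7.6]
force: [0.4, -0.8, -2.2]
grip_width: 0.0177
grasp_force: 50.0
```

```bash
python3 - <<'E'
from h import *
st();print(sc()); to(T(.0015,-.05,.0855),[180,-20,-7.7])
E
```

```text
21.75 [0.4789 0.1306 0.1302] [179.9639 -19.9424  -7.6236] q [  14.7   -9.6  -37.7  125.1    6.1   45.6 -124.7] F [ 0.4 -0.8 -2.2] 0.017684692006722794 49.99878206290305
[0.0012 0.0534 0.0853]
slide [ 0.0004  0.2068 -0.0001]
turn [0.0001 0.0003 0.0004]
```

Tracking is clean with no unexpected force, so I'll keep wiping.

step_arm --rows '[{"angular":[0,0,0],"slide":[0,0.023,0],"jaw":0.0},{"angular":[0,0,0],"slide":[0,0.023,0],"jaw":0.0},{"angular":[0,0,0],"slide":[0,0.023,0],"jaw":0.0},{"angular":[0,0,0],"slide":[0,0.023,0],"jaw":0.0},{"angular":[0,0,0],"slide":[0,0.023,0],"jaw":0.0},{"angular":[0,0,0],"slide":[0,0.023,0],"jaw":0.0},{"angular":[0,0,0],"slide":[0,0.023,0],"jaw":0.0},{"angular":[0,0,0],"slide":[0,0.023,0],"jaw":0.0}]'

```text
time_s: 22.75
tool_pos: [0.4667, 0.0392, 0.1304]
tool_rot: [180.0, -20.0, -7.7]
force: [0.4, 1.0, -2.5]
grip_width: 0.0177
grasp_force: 50.0
```

```bash
python3 - <<'E'
from h import *
st();print(sc()); to(T(.0015,-.112,.0855),[180,-20,-7.7])
E
```

```text
22.75 [0.4667 0.0392 0.1304] [179.9767 -19.9595  -7.6506] q [  16.1  -14.6  -26.1  129.5   -0.4   44.6 -107.8] F [ 0.4  1.  -2.5] 0.017746315401363275 49.998805643990636
[ 0.0014 -0.0388  0.0855]
slide [0.0001 0.1465 0.    ]
turn [0.     0.0002 0.0003]
```

step_arm --rows '[{"angular":[0,0,0],"slide":[0,0.021,0],"jaw":0.0},{"angular":[0,0,0],"slide":[0,0.021,0],"jaw":0.0},{"angular":[0,0,0],"slide":[0,0.021,0],"jaw":0.0},{"angular":[0,0,0],"slide":[0,0.021,0],"jaw":0.0},{"angular":[0,0,0],"slide":[0,0.021,0],"jaw":0.0},{"angular":[0,0,0],"slide":[0,0.021,0],"jaw":0.0},{"angular":[0,0,0],"slide":[0,0.02,0],"jaw":0.0},{"angular":[0,0,0],"slide":[0,0,0],"jaw":0.0},{"angular":[0,0,0],"slide":[0,0,0],"jaw":0.0}]'

```text
time_s: 23.88
tool_pos: [0.4572, -0.0322, 0.1304]
tool_rot: [180.0, -20.0, -7.6]
force: [0.7, 0.3, -2.7]
grip_width: 0.0178
grasp_force: 50.0
```

```bash
python3 - <<'E'
from h import *
import cv2
st();print(sc())
A=env.read_camera("top"); B=env.read_camera("scene")
r=lambda im,x,y,w_,h_,k: cv2.resize(im[y:y+h_,x:x+w_,::-1],None,fx=k,fy=k,interpolation=cv2.INTER_CUBIC)
cv2.imwrite("pics/f.png",np.hstack([r(A,210,130,130,110,3),r(B,190,140,130,110,3)]))
E
```

```text
23.875 [ 0.4572 -0.0322  0.1304] [179.9823 -19.9648  -7.6391] q [ 17.1 -16.1 -16.4 131.3  -2.9  44.4 -95.5] F [ 0.7  0.3 -2.7] 0.017759169884623553 49.99814551323652
[ 0.0015 -0.1108  0.0855]
```

View pics/f.png

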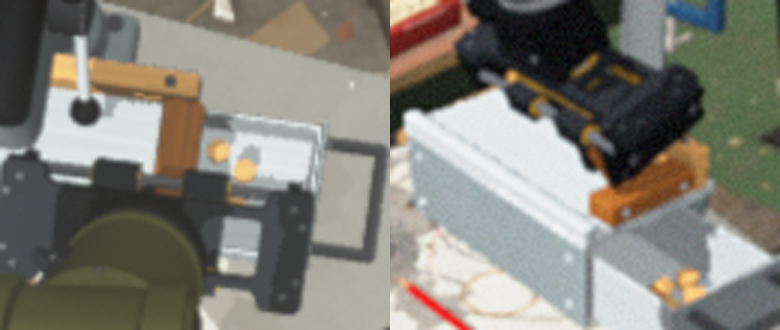

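In the top half the bed left of the scraper is clear, and chips lie in the drawer at (219,150) and (245,168). The scene half shows a cluster of chips in the drawer near (680,285). I'll carry the scraper out along -y and check the path first.

```bash
python3 - <<'E'
from reach import *
from h import *
q=np.array(env.get_obs()["qpos"])
R=Ro.from_euler("xyz",[180,-20,-7.7],degrees=True).as_matrix()
for sx,sy,z in[(0,-.13,.0855),(0,-.15,.0855),(.01,-.2,.09),(.02,-.25,.1),(.02,-.3,.1),(.02,-.407,.1),(.02,-.407,.0)]:
    q,e,a=IK(T(sx,sy,z),R,q,w=1e-2,lo=LO+.2,hi=HI-.2); print(sx,sy,z,np.round(q),round(e,1),round(a,2))
to(T(.02,-.407,.0855))
E
```

```text
0 -0.13 0.0855 [ 18. -16. -14. 132.  -4.  44. -92.] 0.0 0.01
0 -0.15 0.0855 [ 18. -16. -12. 132.  -4.  44. -89.] 0.0 0.01
0.01 -0.2 0.09 [ 20. -15.  -6. 130.  -5.  45. -81.] 0.0 0.02
0.02 -0.25 0.1 [ 22. -12.  -1. 127.  -7.  46. -73.] 0.0 0.02
0.02 -0.3 0.1 [ 24. -10.   4. 125.  -8.  46. -65.] 0.0 0.02
0.02 -0.407 0.1 [ 29.  -3.  12. 119. -14.  48. -49.] 0.0 0.04
0.02 -0.407 0.0 [ 31.   5.  11. 124. -21.  36. -41.] 0.0 0.03
slide [0.034 0.593 0.013]
```

step_arm --rows '[{"angular":[0,0,0],"slide":[0,0.04,0],"jaw":0.0},{"angular":[0,0,0],"slide":[0,0.04,0],"jaw":0.0},{"angular":[0,0,0],"slide":[0.008,0.064,-0.0017],"jaw":0.0},{"angular":[0,0,0],"slide":[0.008,0.064,-0.0017],"jaw":0.0},{"angular":[0,0,0],"slide":[0.008,0.064,-0.0017],"jaw":0.0},{"angular":[0,0,0],"slide":[0.008,0.064,-0.0017],"jaw":0.0},{"angular":[0,0,0],"slide":[0.008,0.064,-0.0017],"jaw":0.0},{"angular":[0,0,0],"slide":[0.008,0.064,-0.0017],"jaw":0.0},{"angular":[0,0,0],"slide":[0,0.064,0],"jaw":0.0},{"angular":[0,0,0],"slide":[0,0.064,0],"jaw":0.0}]'

```text
time_s: 25.22
tool_pos: [0.4385, -0.3294, 0.1435]
tool_rot: [179.9, -20.0, -7.6]
force: [-0.6, 0.7, -1.4]
grip_width: 0.018
grasp_force: 50.0
```

```bash
python3 - <<'E'
from h import *
st();print(sc()); to(T(.02,-.407,.004),[180,-20,-7.7])
E
```

```text
25.225 [ 0.4385 -0.3294  0.1435] [179.9385 -19.9651  -7.5877] q [ 27.   -2.8  14.2 118.9 -13.8  47.8 -48.5] F [-0.6  0.7 -1.4] 0.017982519486592508 49.99910184647888
[ 0.0227 -0.4079  0.0986]
slide [-0.0698 -0.002   0.176 ]
turn [0.0001 0.0002 0.0006]
```

step_arm --rows '[{"angular":[0,0,0],"slide":[-0.0175,0,0.045],"jaw":0.0},{"angular":[0,0,0],"slide":[-0.0175,0,0.045],"jaw":0.0},{"angular":[0,0,0],"slide":[-0.0175,0,0.045],"jaw":0.0},{"angular":[0,0,0],"slide":[-0.0175,0,0.041],"jaw":0.0},{"angular":[0,0,0],"slide":[0,0,0],"jaw":0.0},{"angular":[0,0,0],"slide":[0,0,0],"jaw":0.0}]'

```text
time_s: 25.98
tool_pos: [0.4361, -0.3285, 0.0497]
tool_rot: [179.9, -20.0, -7.6]
force: [-0.6, -0.6, -2.1]
grip_width: 0.0177
grasp_force: 50.0
```

```bash
python3 - <<'E'
from h import *
st();print(sc()); to(T(.02,-.407,-.0003),[180,-20,-7.7])
E
```

```text
25.975 [ 0.4361 -0.3285  0.0497] [179.9314 -20.0099  -7.6137] q [ 27.4   4.4  14.6 124.3 -20.8  36.4 -40.6] F [-0.6 -0.6 -2.1] 0.01770094461614402 49.99792235903442
[ 0.0203 -0.4073  0.0048]
slide [-0.004  -0.0006  0.0093]
turn [ 0.0002 -0.0001  0.0005]
```

step_arm --rows '[{"angular":[0,0,0],"slide":[-0.0012,0,0.0032],"jaw":0.0},{"angular":[0,0,0],"slide":[-0.0012,0,0.0032],"jaw":0.0},{"angular":[0,0,0],"slide":[-0.0012,0,0.0032],"jaw":0.0},{"angular":[0,0,0],"slide":[0,0,0],"jaw":0.0}]'

```text
time_s: 26.48
tool_pos: [0.4358, -0.3284, 0.0448]
tool_rot: [180.0, -20.0, -7.7]
force: [-3.7, 1.4, 5.7]
grip_width: 0.0181
grasp_force: 50.0
```

```bash
python3 - <<'E'
from h import *
st();print(sc())
E
```

```text
26.475 [ 0.4358 -0.3284  0.0448] [179.9802 -20.0302  -7.6513] q [ 27.5   4.8  14.6 124.6 -21.4  35.8 -40. ] F [-3.7  1.4  5.7] 0.018050814440379283 49.99995191115886
[ 0.02   -0.4072 -0.0001]
```

step_arm --rows '[{"angular":[0,0,0],"slide":[0,0,0],"jaw":0.6},{"angular":[0,0,0],"slide":[0,0,0],"jaw":0.6},{"angular":[0,0,0],"slide":[0,0,0],"jaw":0.6},{"angular":[0,0,0],"slide":[0,0,0],"jaw":0.6},{"angular":[0,0,0],"slide":[0,0,-0.05],"jaw":0.6},{"angular":[0,0,0],"slide":[0,0,-0.08],"jaw":0.6},{"angular":[0,0,0],"slide":[0,0,-0.1],"jaw":0.6}]'

```text
time_s: 27.35
tool_pos: [0.3956, -0.3222, 0.152]
tool_rot: [-180.0, -19.8, -7.7]
force: [0.9, 0.0, 0.6]
grip_width: 0.0522
grasp_force: 0.0
```

```bash
python3 - <<'E'
from h import *
import cv2
st();print(s(env.get_obs()["tool_pos"]))
A=env.read_camera("top"); B=env.read_camera("scene")
cv2.imwrite("pics/g.png",cv2.resize(np.hstack([A[120:260,140:440],B[120:260,140:440]])[:,:,::-1],None,fx=1.33,fy=1.33) if 0 else cv2.resize(np.vstack([A[130:250,150:450],B[130:250,180:480]])[:,:,::-1],None,fx=2.5,fy=2.5,interpolation=cv2.INTER_CUBIC))
E
```

```text
27.35 [ 0.3956 -0.3222  0.152 ] [-179.9737  -19.8444   -7.65  ] q [ 28.1  -8.1  15.5 122.4 -12.4  49.9 -47.2] F [0.9 0.  0.6] 0.05220233821637064 0.0
[-0.0506 -0.4065  0.152 ]
```

View pics/g.png

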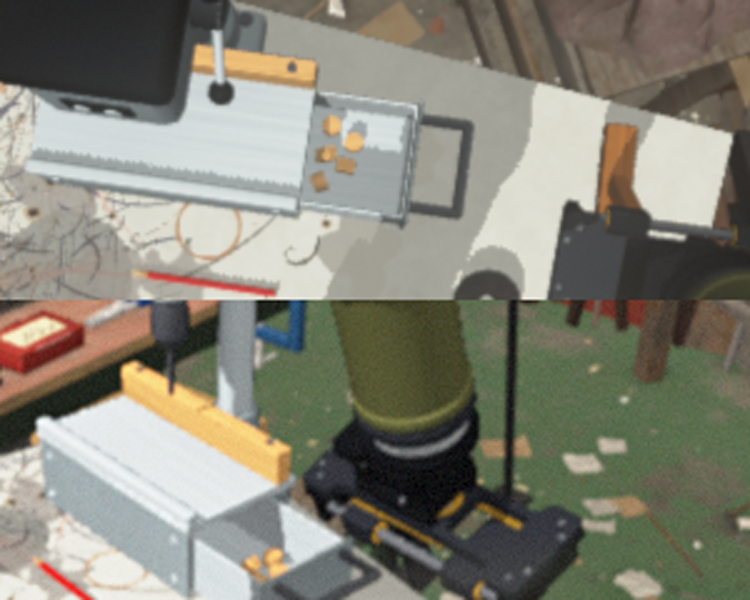

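The top half shows a clean bed and all five chips in the drawer, around (320–355, 125–182). The scraper stands on its sole at (618,165), and the pencil has not moved. Next I'll straighten the tool and shut the fingers.

step_arm --rows '[{"angular":[0,-0.055,0],"slide":[0,0,-0.06],"jaw":0.0},{"angular":[0,-0.055,0],"slide":[0,0,-0.06],"jaw":0.0},{"angular":[0,0,0],"slide":[0.046,-0.1,0],"jaw":0.0},{"angular":[0,0,0],"slide":[0.046,-0.1,0],"jaw":0.0},{"angular":[0,0,0],"slide":[0,0,0],"jaw":0.0}]'

```text
time_s: 28.08
tool_pos: [0.4426, -0.2228, 0.2088]
tool_rot: [-179.9, -0.1, -7.1]
force: [0.2, -0.8, 1.1]
grip_width: 0.0099
grasp_force: 0.0
```

```bash
python3 - <<'E'
from h import *
st();print(s(env.get_obs()["tool_pos"])); to(w(-.005,-.295,.12),[180,0,-7.7]);to(w(-.005,-.295,.045))
E
```

```text
28.075 [ 0.4426 -0.2228  0.2088] [-179.9026   -0.1285   -7.1368] q [ 20.1  -0.    3.6 105.9  -0.1  74.1 -73.4] F [ 0.2 -0.8  1.1] 0.009930187724911162 0.0
[-0.0174 -0.3017  0.2088]
slide [ 0.0245 -0.0128  0.1776]
turn [-0.0005 -0.0007  0.0031]
slide [ 0.0242 -0.0125  0.3276]
```

step_arm --rows '[{"angular":[0,-0.0007,0.003],"slide":[0.012,-0.006,0.08],"jaw":0.0},{"angular":[0,0,0],"slide":[0.012,-0.006,0.08],"jaw":0.0},{"angular":[0,0,0],"slide":[0,0,0.08],"jaw":0.0},{"angular":[0,0,0],"slide":[0,0,0.08],"jaw":0.0},{"angular":[0,0,0],"slide":[0,0,0],"jaw":0.0}]'

```text
time_s: 28.7
tool_pos: [0.4495, -0.2231, 0.0464]
tool_rot: [-179.9, 0.4, -8.3]
force: [0.4, 0.5, -0.4]
grip_width: 0.0004
grasp_force: 0.0
```

```bash
python3 - <<'E'
from h import *
st();print(s(env.get_obs()["tool_pos"])); to(w(-.005,-.19,.045),[180,0,-7.7])
E
```

```text
28.7 [ 0.4495 -0.2231  0.0464] [-179.9292    0.4071   -8.2506] q [ 20.1  10.2   3.5 114.9  -0.7  55.3 -74.3] F [ 0.4  0.5 -0.4] 0.0003855933464764138 0.0
[-0.0105 -0.301   0.0464]
slide [ 0.009 -0.222  0.003]
turn [-0.0004  0.0023 -0.0031]
```

step_arm --rows '[{"angular":[0,0.002,-0.003],"slide":[0.004,-0.02,0],"jaw":0.0},{"angular":[0,0,0],"slide":[0.004,-0.025,0],"jaw":0.0},{"angular":[0,0,0],"slide":[0,-0.028,0],"jaw":0.0},{"angular":[0,0,0],"slide":[0,-0.028,0],"jaw":0.0},{"angular":[0,0,0],"slide":[0,-0.028,0],"jaw":0.0},{"angular":[0,0,0],"slide":[0,-0.028,0],"jaw":0.0},{"angular":[0,0,0],"slide":[0,-0.028,0],"jaw":0.0},{"angular":[0,0,0],"slide":[0,-0.022,0],"jaw":0.0},{"angular":[0,0,0],"slide":[0,-0.015,0],"jaw":0.0}]'

```text
time_s: 29.82
tool_pos: [0.4718, -0.1133, 0.0495]
tool_rot: [180.0, -0.4, -7.6]
force: [1.7, -2.9, -0.0]
grip_width: 0.0005
grasp_force: 0.9
```

```bash
python3 - <<'E'
from h import *
st();print(s(env.get_obs()["tool_pos"]))
E
```

```text
29.825 [ 0.4718 -0.1133  0.0495] [179.9807  -0.3738  -7.6224] q [ 12.1   7.7  -1.8 117.4   0.3  54.5 -87.5] F [ 1.7 -2.9 -0. ] 0.0005406432466383295 0.9178772941231728
[-0.0032 -0.1892  0.0495]
```

step_arm --rows '[{"angular":[0,0,0],"slide":[0,-0.006,0],"jaw":0.0},{"angular":[0,0,0],"slide":[0,0,0],"jaw":0.0}]'

```text
time_s: 30.08
tool_pos: [0.4717, -0.1107, 0.0493]
tool_rot: [-180.0, -0.3, -7.7]
force: [0.5, -0.1, 0.2]
grip_width: 0.0003
grasp_force: 0.0
```

```bash
python3 - <<'E'
from h import *
st();print(s(env.get_obs()["tool_pos"]))
E
```

```text
30.075 [ 0.4717 -0.1107  0.0493] [-179.9889   -0.3152   -7.651 ] q [ 11.9   7.7  -1.9 117.4   0.3  54.6 -87.8] F [ 0.5 -0.1  0.2] 0.00032279808124511253 0.0
[-0.0036 -0.1867  0.0493]
```

step_arm --rows '[{"angular":[0,0,0],"slide":[0,-0.006,0],"jaw":0.0},{"angular":[0,0,0],"slide":[0,0,0],"jaw":0.0}]'

```text
time_s: 30.32
tool_pos: [0.4721, -0.1082, 0.0493]
tool_rot: [180.0, -0.3, -7.7]
force: [-0.2, -0.5, -0.7]
grip_width: 0.0008
grasp_force: 0.3
```

step_arm --rows '[{"angular":[0,0,0],"slide":[0,-0.005,0],"jaw":0.0},{"angular":[0,0,0],"slide":[0,0,0],"jaw":0.0}]'

```text
time_s: 30.58
tool_pos: [0.4727, -0.1055, 0.0494]
tool_rot: [180.0, -0.4, -7.6]
force: [-0.8, -0.3, -0.1]
grip_width: 0.0007
grasp_force: 0.4
```

```bash
python3 - <<'E'
from h import *
st();print(s(env.get_obs()["tool_pos"]))
E
```

```text
30.575 [ 0.4727 -0.1055  0.0494] [179.9841  -0.3546  -7.6498] q [ 11.5   7.6  -2.2 117.5   0.4  54.6 -88.5] F [-0.8 -0.3 -0.1] 0.0007385374446808872 0.4432753287255764
[-0.0034 -0.1814  0.0494]
```

step_arm --rows '[{"angular":[0,0,0],"slide":[0,-0.005,0],"jaw":0.0},{"angular":[0,0,0],"slide":[0,0,0],"jaw":0.0}]'

```text
time_s: 30.82
tool_pos: [0.4733, -0.1029, 0.0496]
tool_rot: [180.0, -0.4, -7.6]
force: [-0.1, -0.2, -0.3]
grip_width: 0.0006
grasp_force: 0.4
```

step_arm --rows '[{"angular":[0,0,0],"slide":[0,-0.004,0],"jaw":0.0},{"angular":[0,0,0],"slide":[0,0,0],"jaw":0.0}]'

```text
time_s: 31.08
tool_pos: [0.4737, -0.101, 0.0497]
tool_rot: [180.0, -0.4, -7.6]
force: [-0.9, 0.0, 0.3]
grip_width: 0.0
grasp_force: 0.4
```

```bash
python3 - <<'E'
from h import *
st();print(s(env.get_obs()["tool_pos"]))
E
```

```text
31.075 [ 0.4737 -0.101   0.0497] [179.9869  -0.4053  -7.6398] q [ 11.2   7.6  -2.4 117.5   0.4  54.5 -89.1] F [-0.9  0.   0.3] 2.2042882559666682e-05 0.39375677704811096
[-0.0029 -0.1768  0.0497]
```

step_arm --rows '[{"angular":[0,0,0],"slide":[0,-0.004,0],"jaw":0.0},{"angular":[0,0,0],"slide":[0,0,0],"jaw":0.0}]'

```text
time_s: 31.32
tool_pos: [0.474, -0.099, 0.0497]
tool_rot: [180.0, -0.4, -7.6]
force: [-0.3, -0.5, -0.9]
grip_width: 0.0003
grasp_force: 0.4
```

step_arm --rows '[{"angular":[0,0,0],"slide":[0,-0.004,0],"jaw":0.0},{"angular":[0,0,0],"slide":[0,0,0],"jaw":0.0}]'

```text
time_s: 31.58
tool_pos: [0.4742, -0.0977, 0.0497]
tool_rot: [179.9, -0.4, -7.7]
force: [-0.6, -3.2, -0.6]
grip_width: 0.0006
grasp_force: 1.3
```

```bash
python3 - <<'E'
from h import *
import cv2
st();print(s(env.get_obs()["tool_pos"]))
A=env.read_camera("top"); B=env.read_camera("scene")
r=lambda im,x,y,w_,h_,k: cv2.resize(im[y:y+h_,x:x+w_,::-1],None,fx=k,fy=k,interpolation=cv2.INTER_CUBIC)
cv2.imwrite("pics/i.png",np.hstack([r(A,210,130,130,110,3),r(B,190,160,130,110,3)]))
E
```

```text
31.575 [ 0.4742 -0.0977  0.0497] [179.9493  -0.4136  -7.662 ] q [ 10.9   7.6  -2.6 117.5   0.5  54.5 -89.6] F [-0.6 -3.2 -0.6] 0.0005882205375782204 1.2646861374378204
[-0.0029 -0.1734  0.0497]
```

View pics/i.png

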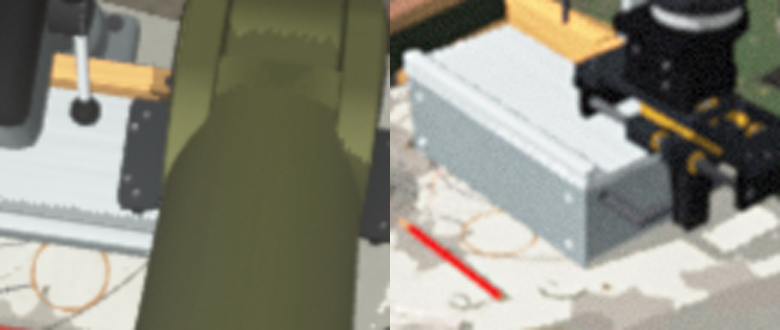

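The drawer looks shut, its handle now close to the bed end, and resistance is starting to rise. One more push will seat it.

step_arm --rows '[{"angular":[0,0,0],"slide":[0,-0.004,0],"jaw":0.0},{"angular":[0,0,0],"slide":[0,0,0],"jaw":0.0}]'

```text
time_s: 31.92
tool_pos: [0.4742, -0.0975, 0.0497]
tool_rot: [179.8, -0.4, -7.7]
force: [-1.4, -7.5, -0.2]
grip_width: 0.0002
grasp_force: 3.5
```

step_arm --rows '[{"angular":[0,0,0],"slide":[0,-0.004,0],"jaw":0.0},{"angular":[0,0,0],"slide":[0,0,0],"jaw":0.0}]'

```text
time_s: 32.17
tool_pos: [0.4742, -0.0975, 0.0497]
tool_rot: [179.7, -0.4, -7.8]
force: [-1.2, -11.3, -0.7]
grip_width: 0.0008
grasp_force: 5.5
```

```bash
python3 - <<'E'
from h import *
st();print(s(env.get_obs()["tool_pos"]))
E
```

```text
32.175 [ 0.4742 -0.0975  0.0497] [179.7009  -0.4184  -7.78  ] q [ 10.7   7.5  -2.6 117.5   0.8  54.5 -90.1] F [ -1.2 -11.3  -0.7] 0.0007865932500159377 5.463273972272873
[-0.0029 -0.1732  0.0497]
```

The drawer is hard against its stop. Backing off and lifting clear.

step_arm --rows '[{"angular":[0,0,0],"slide":[0,0.05,0],"jaw":0.0},{"angular":[0,0,0],"slide":[0,0.08,0],"jaw":0.0},{"angular":[0,0,0],"slide":[0,0,-0.1],"jaw":0.0},{"angular":[0,0,0],"slide":[0,0,-0.1],"jaw":0.0},{"angular":[0,0,0],"slide":[0,0,-0.1],"jaw":0.0},{"angular":[0,0,0],"slide":[0,0.05,-0.1],"jaw":0.0},{"angular":[0,0,0],"slide":[0,0.05,-0.1],"jaw":0.0},{"angular":[0,0,0],"slide":[0,0,0],"jaw":0.0}]'

```text
time_s: 33.17
tool_pos: [0.4595, -0.2092, 0.3045]
tool_rot: [179.9, -0.9, -7.8]
force: [0.7, -0.5, -0.1]
grip_width: 0.0006
grasp_force: 0.0
```

```bash
python3 - <<'E'
from h import *
import cv2
st()
B=env.read_camera("scene");A=env.read_camera("top")
cv2.imwrite("pics/j.png",np.hstack([B[100:330,150:440],A[100:330,150:440]])[:,:,::-1])
E
```

```text
33.175 [ 0.4595 -0.2092  0.3045] [179.8905  -0.9141  -7.8285] q [ 17.8  -1.7   3.6  96.6  -0.   84.2 -76.4] F [ 0.7 -0.5 -0.1] 0.0005533868543488481 0.0
```

View pics/j.png

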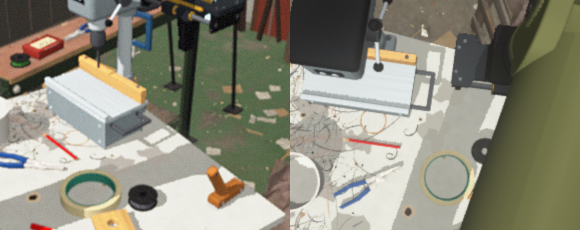

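The bed is clear and the drawer is shut. The scraper stands upright at (227,187), and the bystanders have not moved. Handing in.

```bash
python3 -c "
from cell import env
print(env.sign_off())"
```

```text
the job is handed in; nothing more can be done
None
```

The job is handed in at about 33 s of the 72 s allowed: all five chips are in the chip drawer, which is pushed shut to its stop, the scraper stands on its sole on the table, and in the camera pictures the other things have not moved.

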